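# Clamp the stone and hold the bench drill at its depth index

## Robot

A 6-joint arm with a two-finger parallel gripper is mounted at the origin on the work surface. World frame = base frame: x ahead of the robot, y to its left, z up, the work surface at z = 0. Lengths are in mm, angles in degrees, forces in N, time in s.
With the tool pointing down it reaches from about 400 to 825 mm from the base axis. Payload 7 kg.
Tool frame: the origin (TCP) lies on the mounting face of the last link; the fingertips stand 173 mm ahead of it and the grasp point (between the pads) lies 155 mm ahead of it; z points along the fingers, y is the direction in which the jaws open and shut (so a half turn about z gives the same grasp; the last joint's range is limited). The gripper opens to 85 mm and grips with 20 to 120 N. Pads are 22 mm wide; open, the fingers measure 114 mm over their backs; the gripper's body (76 mm by 85 mm) begins 54 mm behind the grasp point. The pads swing forward as they close: fully open they stand 13 mm farther back than shut.
Start: joints at [-50.071, 20.546, 0.682, 0, -70.136, -16.507], TCP at [268.291, -619.368, 404.702] pointing down, gripper open.
Joint ranges: [-176.03, 176.03], [-82.01, 121.73], [-58.28, 71.71], [-173.87, 95.51], [-174.79, -0.11], [-173.66, 173.66]. Speed limits (degrees/s): [136.94, 136.94, 172.46, 180, 180, 180].

## Interface

Orientations are given as a 3x3 rotation matrix whose columns are the frame's x, y, z axes.
In Python, from bench import robot gives the robot as it stands.
- The arm moves only by the shell command python3 -m crank 'ROWS' [OPENING] [FORCE]. ROWS is JSON, a list of rows, each an object of numbers: "tx", "ty", "tz": the shift along the tool's x, y, z in mm; "turn": the turn about the tool's z in rad. In form: [{"tx": .., "ty": .., "tz": .., "turn": ..}, ...]. A call has 1 to 12 rows; each row is the pose to reach, as a shift and turn from the pose commanded when the call began, along the tool's axes at that moment; what a row does not reach only later rows make up. A row lasts 1/12 s, in which the tool goes at most 41.7 mm and 7.16 degrees, less where a joint would pass 70% of its speed; a pose out of reach is approached as far as the arm can. A call with a gripper value outside its range is refused whole. OPENING is the finger opening in mm, from 0 to 85.4, set as the call begins (- or left out, the last holds). The fingers move at their own pace and stop on an object; FORCE is the grip in N (left out, the last holds). Time passes only in rows, so rows that repeat a pose let the fingers close. It gives the time, the measured TCP pose, the force and the opening at its end, in the units of the state.
- robot.observe(): the state, without advancing time (a new reading comes with each control period).
- robot.read_camera(name): name is "side" or "top"; returns (picture, depth): 420x560x3 uint8, red, green, blue; 420x560 float32, mm along the optical axis (not along the pixel's ray), 0 where there is no reading.
- robot.get_calibration(name): a dict with "K" (3x3 intrinsics, pixels), "origin" and "attitude" of the camera in the world. Camera axes: x right, y down, z forward; pixel columns grow to the right and rows downward; lengths in mm; the calibration is good to about 2 mm. A picture is of the moment at which its call begins. get_calibration takes no time and is no camera call.
- robot.job_done(): hands the job in, once; it reports no verdict.
The state is a dict: "clock": time; "joint_positions": joint angles; "dq": joint speeds; "tau": joint torques, N m; "tcp_pos": TCP position; "tcp_rot": TCP orientation; "force": force on the tool from outside, world axes, zero at the start; "wrist_torque": the same for the moment, N m; "opening": finger opening in mm.
Only numpy, scipy, OpenCV 4.12 (cv2) and the standard library are available. Lean on these libraries where they do the work, as an engineer would, in place of code of your own. Each camera call takes 0.05 s, during which the arm holds its last target. There are 200 camera calls.

## Task

The small bench drill is switched off. Crank its vise shut until the stone block is gripped firmly between the jaws, then draw the feed lever down against its return spring until the pointer on the quill is level with the index clip on the depth scale, and finish still holding the lever there, so that I can check the spot below the bit. Do not let the bit touch the stone, and leave the other things on the bench where they are.

Things in the scene. Friction and masses are not known exactly. Their poses are not given: they have to be found in the camera images.
- bench_drill: drill press, 340 mm deep, 150 wide, 320 tall, bolted down. Origin on the bench straight below the spindle; +z up, +y out of the machine's front, along the vise screw. Column (34 mm across) at y = -135 mm. Head 56 mm wide (belt cover 66), z = 195 to 320, y = -238 to +32. Feed lever on its -x side; depth scale before the head at x = +20, y = +51; nothing of it lies beyond y = +100 but the crank
- vise_bed (a point): point on top of the vise bed straight below the spindle, 60 mm above the bench. The drill vise is fixed on the drill's 40 mm high table; jaws 66 mm wide, their tops 91 mm above the bench. The face of its fixed jaw lies 16 mm to the drill's -y from this point and looks to +y
- vise_jaw: moving jaw of the vise. Origin: centre of its clamping face (which looks to the drill's -y), 75 mm above the bench; axes as the drill. It moves to -y by 6 mm for every turn of the crank. Both jaws are faced with rubber
- specimen: sawn block of pale stone, 44 mm (x) by 30 mm (y, the clamped width) by 36 mm tall, 140 g, standing loose on the vise bed between the open jaws, 1 to 2 mm from the fixed jaw and up to 0.04 rad askew. The origin is the centre of its underside, z up
- vise_crank (a joint): turn of the vise crank in rad, 0 fully open, growing as it tightens: clockwise for someone facing the machine's front. At 0 the handle is straight above the screw, at 1.57 towards the drill's -x. Both jaws touch the stone at about 13.6 rad; within 0.3 rad past that the grip is firm and the handle comes to a hard stop. Turning takes about 2 N at the handle; the screw stays where it is left
- crank_grip (a point): middle of the crank's handle: a free-spinning black sleeve, 16 mm across and 54 mm long, parallel to the screw (the drill's y), 32 mm from the screw axis; the crank arm is 30 mm from this point, on the machine's side. The whole crank moves in with the jaw
- crank_hub (a point): point on the screw axis, 75 mm above the bench, level along y with the middle of the handle: the centre of the circle that crank_grip runs on
- feed_lever: feed lever on the drill's -x side: steel rod with a ball knob, returned upward by a spring. Origin on its pivot, 225 mm above the bench; it turns about the drill's x axis. At rest it points 62 degrees above level towards the machine's front (+y); it is drawn forward and down, by at most 1.45 rad. Pull at the knob 4 N at rest, 8 N at 1 rad; let go, it flies back
- lever_knob (a point): centre of the black ball knob of the feed lever, 28 mm across, 100 mm from the pivot axis; the knob is 74 mm to the -x side of the head's flank
- lever_pivot (a point): point on the lever's pivot axis level along x with the knob: the centre of the circle (radius 100 mm) that the knob runs on
- quill: quill with chuck, depth pointer and bit. The origin is on the spindle axis, 200 mm above the bench at rest (up); it goes down by 24 mm per rad of the lever, at most 35 mm
- pointer (a point): tip of the flat dark steel pointer (2 mm thick) that rides on the quill's depth rod, in front of the depth scale, on the lever's side of the clip; it goes down with the quill, 260 mm above the bench at rest
- index_line (a point): mid-height of the flat blade (2 mm thick) of the steel index clip clamped on the depth scale, 12 to 27 mm below the pointer's rest height; the pointer is at the mark when it is at the same height as this blade, beside it
- bit_tip (a point): tip of the thin drill bit (3.2 mm across) in the quill's chuck, 127 mm above the bench at rest (31 mm above the stone's top)
- tray: wooden specimen tray with six compartments and stones, 150 x 210 x 32 mm, a bystander; the origin is the centre of its underside
- dish: glass Petri dish with a stone in it, 90 mm across, 15 mm high, a bystander; the origin is the centre of its underside
- jar: amber glass jar with a black cap, 52 mm across, 85 mm tall, a bystander; the origin is the centre of its underside
- brush: small brush, 160 mm long, lying on the bench, a bystander; origin at the middle, underneath
Things that resemble listed ones, but are neither listed nor needed, are in the scene too. Leave any blue, orange or yellow look-alike of the specimen alone.

How it is judged:
By the outcome, as a careful person would: the job done as asked, in the order asked, and still so for the second after the job is handed in, while the arm keeps its last pose, push and grip.
It also fails if it takes over 64 s, if anything falls off the work surface, if the arm or the gripper's body presses on something with over 40 N, if the wrist force passes 120 N, or if a joint passes its speed limit or range.

## Working session

There is one attempt and no reset: what is moved stays moved. The work goes in short steps, Python scripts to look and compute and a shell command to move; the robot and the scene stay as the last step left them, time stands still between calls to the robot, and variables do not carry over. Pictures are saved under pics/ and viewed, about 8 in all and at most 12, crops included, and the job is handed in when it is done.

```bash
ls; mkdir -p pics; python3 - <<'E'
from bench import robot
import cv2,json
s=robot.observe()
for k,v in s.items(): print(k,v)
for n in("side","top"):
    p,d=robot.read_camera(n); cv2.imwrite(f"pics/{n}0.png",p[:,:,::-1]); print(n,robot.get_calibration(n))
    import numpy as np; np.save(f"pics/{n}0d.npy",d)
E
```

```text
pics
clock 0.0
joint_positions [-5.00713031e+01  2.05921181e+01  6.32582390e-01 -1.97933654e-02
 -7.01338214e+01 -1.65078881e+01]
dq [ 0.02563032 -0.03062236  0.04439734 -0.06735667  0.04574571 -0.00447368]
tau [ 4.95680870e-04 -5.83322239e+01  2.93430966e+01  6.93702355e+00
 -5.79811298e-03  5.72434431e-06]
tcp_pos [ 268.23275527 -619.20651096  403.74769206]
tcp_rot [[-9.17657029e-01 -3.97372548e-01 -7.96636950e-04]
 [-3.97373317e-01  9.17655884e-01  1.45800490e-03]
 [ 1.51667464e-04  1.65451071e-03 -9.99998620e-01]]
force [0.45160483 0.66838158 0.33939338]
wrist_torque [ 0.04396208  0.01949785 -0.02030039]
opening 84.98103136725089
side {'K': array([[506.0247923 ,   0.        , 273.18182177],
       [  0.        , 506.0247923 , 210.01433532],
       [  0.        ,   0.        ,   1.        ]]), 'origin': array([-307.89201202, -201.33897571, 1033.00549518]), 'attitude': array([[ 0.29058793, -0.66209768,  0.69078602],
       [-0.95675027, -0.1907203 ,  0.21966949],
       [-0.01369574, -0.72474301, -0.68888315]])}
top {'K': array([[544.89003525,   0.        , 279.1055458 ],
       [  0.        , 544.89003525, 210.19300004],
       [  0.        ,   0.        ,   1.        ]]), 'origin': array([ 443.32974097,   55.22048729, 1458.86183942]), 'attitude': array([[ 0.02470074, -0.99670169,  0.07730208],
       [-0.99948191, -0.02302548,  0.02248847],
       [-0.02063438, -0.07781751, -0.99675406]])}
```

View pics/side0.png

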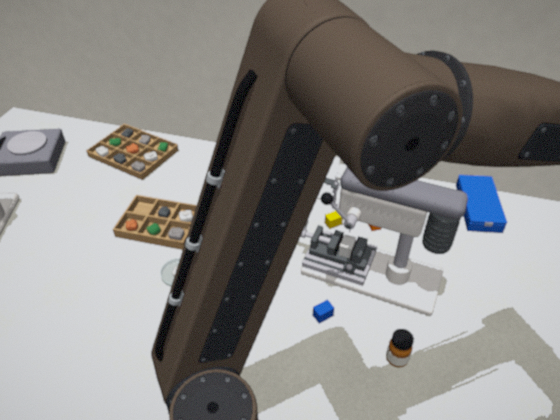

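View pics/top0.png

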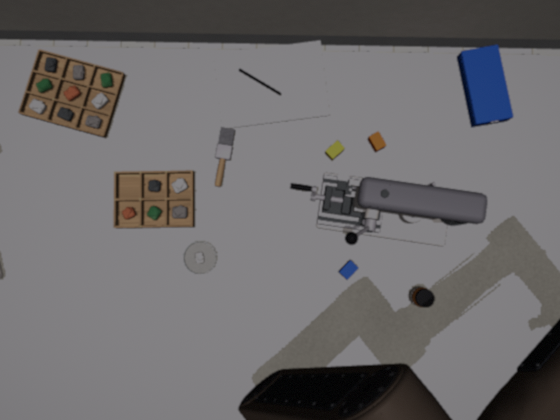

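Top view: drill head (358–485, 178–222) with front to image left (world +y). The crank handle is the black bar at (300,187), the lever knob the black ball at (351,238). Look-alike blocks are yellow (335,150), orange (377,141) and blue (348,270). The arm blocks much of the side view.

```bash
cat > h.py <<'E'
from bench import robot
import numpy as np, cv2
C={n:robot.get_calibration(n) for n in("side","top")}
def ray(n,u,v):
    c=C[n]; d=c["attitude"]@np.linalg.solve(c["K"],[u,v,1.]); return c["origin"],d
def plane(n,u,v,z):
    o,d=ray(n,u,v); return o+d*(z-o[2])/d[2]
def proj(n,P):
    c=C[n]; q=c["K"]@(c["attitude"].T@(np.asarray(P,float)-c["origin"])); return q[:2]/q[2]
def depth_pts(n,d):
    c=C[n]; v,u=np.mgrid[:420,:560]; k=np.linalg.inv(c["K"]); r=np.stack([u,v,np.ones_like(u)],-1)@k.T
    return (r*d[...,None])@c["attitude"].T+c["origin"]
def crop(n,p,x0,y0,x1,y1,f,name):
    cv2.imwrite(name,cv2.resize(p[y0:y1,x0:x1,::-1],None,fx=f,fy=f,interpolation=cv2.INTER_CUBIC))
E
python3 - <<'E'
from h import *
p=cv2.imread("pics/top0.png")[:,:,::-1]; d=np.load("pics/top0d.npy"); P=depth_pts("top",d)
crop("top",p,285,130,495,260,3.8,"pics/top_crop.png")
for n,u,v in(("crank",300,187),("knob",351,238),("head",362,190),("head end",480,200),("yel",335,150),("table",330,225)): print(n,P[v,u].round(1))
b=(p.max(2)<45); b[:160]=0;b[260:]=0;b[:,:285]=0;b[:,400:]=0
k,l,st,c=cv2.connectedComponentsWithStats(b.astype(np.uint8))
for i in range(1,k):
    if st[i,4]>8: print(st[i],c[i].round(2),np.median(P[l==i],0).round(1))
E
```

```text
crank [606.7  35.1 112.6]
knob [476.7 -69.1 330.9]
head [578.2 -91.8 319.7]
head end [ 562.4 -336.4  322.2]
yel [716.2 -56.1  36.3]
table [517.4 -45.6  47.9]
[291 184  20   7  86] [300.7  187.01] [606.7  32.7 110.9]
[357 187   9  21  47] [358.68 197.43] [567.  -88.7 296.6]
[342 190   4   8  17] [343.41 192.47] [599.8 -76.3  71.4]
[341 198  14  17  79] [348.72 206.37] [564.  -91.9  88.7]
[323 208   5   3  10] [324.7 209.1] [555.2 -29.1  86.1]
[361 213   4   7  19] [362.32 215.79] [ 542.1 -127.3   60.1]
[346 232  11  12 104] [351.06 237.69] [476.9 -69.6 325.1]
```

View pics/top_crop.png

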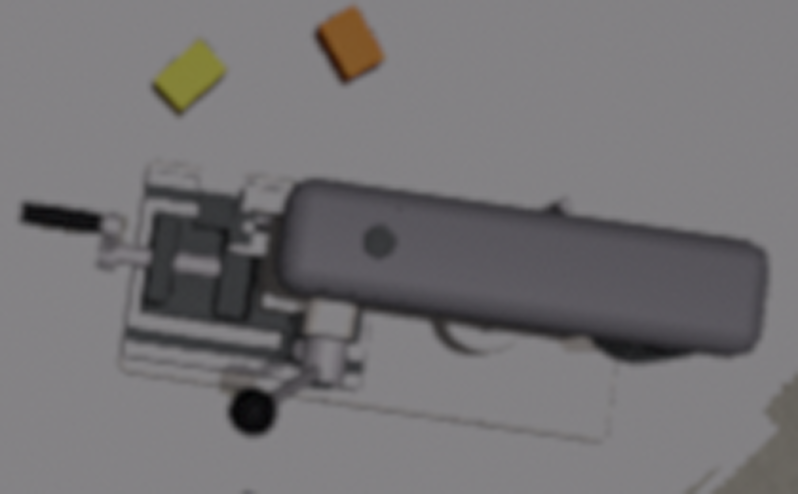

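Crop: crank handle at crop (60,215), hub (110,245), knob (253,411), moving jaw (165,265), fixed jaw (235,280), orange/yellow blocks away at the top. The handle is not straight above the screw, so measure the drill's pose and the crank angle.

```bash
python3 - <<'E'
from h import *
p=cv2.imread("pics/top0.png")[:,:,::-1]; d=np.load("pics/top0d.npy"); P=depth_pts("top",d)
m=(P[...,2]>300)&(P[...,2]<335); m[:160]=0;m[235:]=0;m[:,:345]=0;m[:,500:]=0
# head top mask
k,l,st,c=cv2.connectedComponentsWithStats(m.astype(np.uint8)); i=1+st[1:,4].argmax(); m=l==i
v,u=np.nonzero(m); q=np.array([plane("top",a,b,316)[:2] for a,b in zip(u,v)],np.float32)
r=cv2.minAreaRect(q); print("rect",r)
box=cv2.boxPoints(r); print(box.round(1))
e1=box[1]-box[0];e2=box[2]-box[1]; e=e1 if np.hypot(*e1)>np.hypot(*e2) else e2
e=e/np.hypot(*e); e=e if e[1]>0 else -e
yd=np.array([e[0],e[1]]); xd=np.array([e[1],-e[0]]); print("yd",yd,"xd",xd)
S=np.array(r[0])+yd*(-(-238+32)/2); print("spindle",S)
D=lambda w:(np.dot(np.asarray(w)[:2]-S,xd).round(1),np.dot(np.asarray(w)[:2]-S,yd).round(1))
print("knob",D(plane("top",351.06,237.69,313)),plane("top",351.06,237.69,313),"expected x=-102")
b=(p.max(2)<45).astype(np.uint8); b[:180]=0;b[195:]=0;b[:,:287]=0;b[:,312:]=0
v,u=np.nonzero(b)
for z in(104,107): 
    q=np.array([plane("top",a,bb,z)[:2] for a,bb in zip(u,v)],np.float32); r2=cv2.minAreaRect(q); print("handle",z,r2,D(r2[0]))
h=P[(b>0)];print("handle z",np.percentile(h[:,2],[50,80,90,95,99]))
# jaws: points near z 91
J=P[150:240,300:380].reshape(-1,3); J=J[(abs(J[:,2]-91)<5)]; dx=(J[:,:2]-S)@np.c_[xd,yd]
dx=dx[abs(dx[:,0])<33]; print(np.histogram(dx[:,1],bins=np.arange(-40,100,4)))
J=P[150:240,290:380].reshape(-1,3);dx=(J[:,:2]-S)@np.c_[xd,yd]; s=abs(dx[:,0])<18
for y in range(-20,130,5):
    t=J[s&(abs(dx[:,1]-y)<2.5),2]; print(y,len(t),np.percentile(t,[10,50,90]).round(0) if len(t) else'',end=';')
E
```

```text
rect ((559.8642578125, -218.6171417236328), (268.42694091796875, 66.48107147216797), 82.92671203613281)
[[ 510.3 -347.7]
 [ 576.3 -355.9]
 [ 609.4  -89.5]
 [ 543.4  -81.3]]
yd [0.1231388  0.99238944] xd [ 0.99238944 -0.1231388 ]
spindle [ 572.54755402 -116.40103149]
knob (np.float64(-99.5), np.float64(33.3)) [477.89375756 -71.14815848 313.        ] expected x=-102
handle 104 ((607.7830200195312, 33.56036376953125), (48.07144546508789, 11.03403091430664), 83.0785903930664) (np.float64(16.5), np.float64(153.2))
handle 107 ((607.4190063476562, 33.60831069946289), (47.96501159667969, 11.009576797485352), 83.07832336425781) (np.float64(16.1), np.float64(153.2))
handle z [110.87341099 114.04831514 114.8749185  115.68080152 118.7062546 ]
(array([ 0,  0,  0,  0,  0,  0,  3,  1,  0,  3,  2,  5,  3,  3,  4, 24, 26,
       25, 25, 26, 28,  2,  0,  0,  0,  0,  2,  0, 20, 33, 30, 38, 15,  0]), array([-40, -36, -32, -28, -24, -20, -16, -12,  -8,  -4,   0,   4,   8,
        12,  16,  20,  24,  28,  32,  36,  40,  44,  48,  52,  56,  60,
        64,  68,  72,  76,  80,  84,  88,  92,  96]))
-20 0 ;-15 3 [142. 317. 319.];-10 37 [318. 322. 324.];-5 42 [317. 321. 324.];0 41 [318. 321. 324.];5 46 [318. 321. 324.];10 47 [230. 321. 323.];15 64 [ 63. 320. 324.];20 59 [ 92. 318. 321.];25 119 [ 92. 252. 318.];30 75 [ 92. 204. 310.];35 34 [ 90.  95. 252.];40 44 [ 89.  94. 266.];45 64 [ 61.  87. 268.];50 58 [ 58.  86. 267.];55 45 [ 59.  80. 265.];60 38 [ 58.  81. 263.];65 42 [ 59.  79. 264.];70 37 [ 59.  79. 263.];75 31 [ 89.  93. 262.];80 28 [89. 93. 97.];85 29 [90. 92. 97.];90 35 [43. 79. 91.];95 31 [32. 43. 81.];100 27 [ 0.  5. 84.];105 26 [-1.  5. 83.];110 23 [-1. 70. 86.];115 35 [  0.  87. 113.];120 38 [ -0.  89. 111.];125 39 [ -3.   1. 112.];
```

```bash
python3 -m crank '[{"tz":-20,"turn":-0.1},{"tz":-60,"turn":-0.22},{"tz":-100,"turn":-0.34},{"tz":-140,"turn":-0.46},{"tz":-180,"turn":-0.58},{"tz":-200,"turn":-0.7},{"tz":-200,"turn":-0.82},{"tz":-200,"turn":-0.94},{"tz":-200,"turn":-1.038},{"tz":-200,"turn":-1.038}]'
python3 - <<'E'
from h import *
s=robot.observe(); R=s["tcp_rot"]; print(s["tcp_pos"],R.round(4).tolist(),s["force"])
d=np.array([607.5,50,604])-s["tcp_pos"]; print(R.T@d)
E
```

```text
[ 268.24469541 -619.22348085  403.89265552] [[-0.9176, -0.3974, -0.0007], [-0.3974, 0.9176, 0.0013], [0.0001, 0.0014, -1.0]] [ 0.79766143 -0.40516427  0.37595112]
[-577.23237694  479.58202524 -199.50198596]$[0]: bad value
```

```bash
python3 -m crank '[{"tx":0,"ty":0,"tz":-20,"turn":-0.1},{"tx":0,"ty":0,"tz":-60,"turn":-0.22},{"tx":0,"ty":0,"tz":-100,"turn":-0.34},{"tx":0,"ty":0,"tz":-140,"turn":-0.46},{"tx":0,"ty":0,"tz":-180,"turn":-0.58},{"tx":0,"ty":0,"tz":-200,"turn":-0.7},{"tx":0,"ty":0,"tz":-200,"turn":-0.82},{"tx":0,"ty":0,"tz":-200,"turn":-0.94},{"tx":0,"ty":0,"tz":-200,"turn":-1.038},{"tx":0,"ty":0,"tz":-200,"turn":-1.038}]'
python3 - <<'E'
from h import *
s=robot.observe(); R=s["tcp_rot"]; print(s["clock"],s["tcp_pos"],R.round(4).tolist(),s["force"])
d=np.array([607.5,50,604])-s["tcp_pos"]; print(R.T@d)
E
```

```text
clock: 0.93
tcp_pos: [268.4, -619.4, 604.2]
tcp_rot: [[-0.119, -0.993, -0.0], [-0.993, 0.119, 0.001], [-0.001, 0.0, -1.0]]
force: [0.0, -0.0, -0.3]
opening: 85.2
0.9333 [ 268.37059776 -619.36488728  604.22965745] [[-0.1193, -0.9929, -0.0003], [-0.9929, 0.1193, 0.0008], [-0.0008, 0.0004, -1.0]] [ 0.03510273 -0.0009641  -0.25167559]
[-7.05053704e+02 -2.56820916e+02  6.69434378e-01]
```

```bash
python3 -m crank '[{"tx":-20,"ty":-7,"tz":0,"turn":0},{"tx":-55,"ty":-20,"tz":0,"turn":0},{"tx":-90,"ty":-33,"tz":0,"turn":0},{"tx":-125,"ty":-45,"tz":0,"turn":0},{"tx":-160,"ty":-58,"tz":0,"turn":0},{"tx":-195,"ty":-71,"tz":0,"turn":0},{"tx":-230,"ty":-84,"tz":0,"turn":0},{"tx":-265,"ty":-97,"tz":0,"turn":0},{"tx":-300,"ty":-109,"tz":0,"turn":0},{"tx":-335,"ty":-122,"tz":0,"turn":0},{"tx":-370,"ty":-135,"tz":0,"turn":0},{"tx":-405,"ty":-147,"tz":0,"turn":0}]'
python3 -m crank '[{"tx":-35,"ty":-13,"tz":0,"turn":0},{"tx":-70,"ty":-26,"tz":0,"turn":0},{"tx":-105,"ty":-39,"tz":0,"turn":0},{"tx":-140,"ty":-52,"tz":0,"turn":0},{"tx":-175,"ty":-65,"tz":0,"turn":0},{"tx":-210,"ty":-78,"tz":0,"turn":0},{"tx":-245,"ty":-91,"tz":0,"turn":0},{"tx":-275,"ty":-104,"tz":0,"turn":0},{"tx":-300,"ty":-110,"tz":0,"turn":0},{"tx":-300,"ty":-110,"tz":0,"turn":0}]'
python3 - <<'E'
from h import *
for n in("side","top"):
    p,d=robot.read_camera(n); cv2.imwrite(f"pics/{n}1.png",p[:,:,::-1]); np.save(f"pics/{n}1d.npy",d)
    if n=="side": crop(n,p,280,140,480,290,4,"pics/side1c.png")
E
```

```text
clock: 1.93
tcp_pos: [464.6, -233.9, 604.6]
tcp_rot: [[-0.127, -0.992, -0.0], [-0.992, 0.127, 0.0], [-0.0, 0.0, -1.0]]
force: [0.2, -0.9, -0.2]
opening: 85.5
clock: 2.77
tcp_pos: [612.3, 52.6, 602.3]
tcp_rot: [[-0.124, -0.992, -0.003], [-0.992, 0.124, -0.0], [0.001, 0.003, -1.0]]
force: [-1.3, -0.2, -0.6]
opening: 85.5
```

View pics/side1c.png

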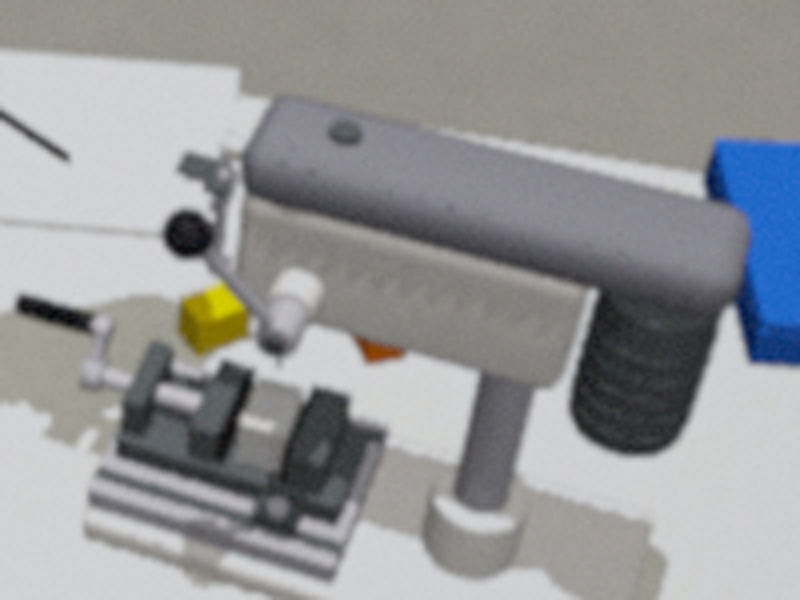

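Side crop: crank handle bar at px (294,218), crank arm down to hub (303,233), knob at px (327,198), stone between the jaws at px (347,246), and pointer/clip near px (328,181). The yellow block (333,219) is behind. Next, triangulate the handle and knob from both views.

```bash
cat >> h.py <<'E'
def tri(a,b):
    (o1,d1),(o2,d2)=ray("side",*a),ray("top",*b); d1=d1/np.linalg.norm(d1);d2=d2/np.linalg.norm(d2)
    t=np.linalg.lstsq(np.c_[d1,-d2],o2-o1,rcond=None)[0]; p,q=o1+t[0]*d1,o2+t[1]*d2
    return (p+q)/2,np.linalg.norm(p-q)
def blob(p,x0,y0,x1,y1,thr=60):
    b=(p[y0:y1,x0:x1].max(2)<thr).astype(np.uint8); k,l,st,c=cv2.connectedComponentsWithStats(b); i=1+st[1:,4].argmax()
    v,u=np.nonzero(l==i); return np.c_[u+x0,v+y0].astype(np.float32)
yd=np.array([.1231388,.99238944]); xd=np.array([.99238944,-.1231388]); S=np.array([572.5,-116.4])
def D(w): w=np.asarray(w); return np.array([(w[:2]-S)@xd,(w[:2]-S)@yd,w[2]]).round(1)
E
python3 - <<'E'
from h import *
s=cv2.imread("pics/side1.png")[:,:,::-1]; t=cv2.imread("pics/top0.png")[:,:,::-1]; t1=cv2.imread("pics/top1.png")[:,:,::-1]
ks,kt=blob(s,318,188,334,208),blob(t,342,228,362,248,45)
print("knob",len(ks),ks.mean(0),kt.mean(0)); w,e=tri(ks.mean(0),kt.mean(0)); print(w,e,D(w))
hs,ht=blob(s,282,210,304,226),blob(t,287,180,312,195,45)
for b in(hs,ht): print("handle",len(b),b.mean(0),cv2.minAreaRect(b))
w,e=tri(cv2.minAreaRect(hs)[0],cv2.minAreaRect(ht)[0]); print(w,e,D(w))
w,e=tri(hs.mean(0),ht.mean(0)); print(w,e,D(w))
for i in(0,1): # ends along the bar: left end & right end
    f=[b[np.argsort(b[:,0])][(slice(0,8),slice(-8,None))[i]].mean(0) for b in(hs,ht)]; w,e=tri(*f); print("end",D(w),e)
# hub: side px, on plane z=75
w=plane("side",303,233,75); print("hub?",w,D(w)); 
# vise jaws side edges: depth
d=np.load("pics/side1d.npy");P=depth_pts("side",d)
for n,(u,v) in dict(stone=(347,238),stone2=(350,243),mjaw=(338,233),fjaw=(361,240),nut=(319,230),hub=(303,233),knob=(327,198),handle=(291,217)).items(): print(n,D(P[v,u]))
E
```

```text
knob 89 [326.86517 198.38202] [351.05768 237.6923 ]
[477.79725159 -70.80924016 314.71490743] 0.2988351078024208 [-99.6  33.6 314.7]
handle 59 [293.1695  218.05084] ((292.9811096191406, 218.0660400390625), (17.0327091217041, 3.434013605117798), 15.945395469665527)
handle 86 [300.69766 187.01163] ((300.57000732421875, 187.00997924804688), (19.233304977416992, 4.38406229019165), 8.13010311126709)
[607.20722875  34.62997071 105.95196056] 2.202351015903015 [ 15.8 154.2 106. ]
[607.22167889  34.22372047 106.09734434] 2.0133625657978604 [ 15.9 153.8 106.1]
end [ 16.9 175.4 104.9] 1.0505025369409542
end [ 15.3 133.1 108.1] 3.8067291167400654
hub? [590.7504711    3.66054718  75.        ] [  3.3 121.4  75. ]
stone [10.   5.3 98.1]
stone2 [-4.7 -7.2 99.3]
mjaw [25.4 33.7 89.9]
fjaw [ 20.8 -28.5  94.3]
nut [13.6 81.5 92.7]
hub [ -3.1 119.1  82.1]
knob [-107.8   31.1  323.6]
handle [ 12.5 159.6 110.7]
```

```bash
python3 - <<'E'
from h import *
s=robot.observe(); R=s["tcp_rot"]; print(s["clock"],s["tcp_pos"],s["force"].round(1)); print(R.T@(np.array([607.5,36.5,260])-s["tcp_pos"]))
E
```

```text
2.8667 [611.03881405  49.63751161 603.5781397 ] [-0.2 -1.   0.1]
[ 13.1603834    1.26630078 343.59315518]
```

```bash
python3 -m crank '[{"tx":5,"ty":1,"tz":20,"turn":0},{"tx":13,"ty":3,"tz":60,"turn":0},{"tx":13,"ty":3,"tz":100,"turn":0},{"tx":13,"ty":3,"tz":140,"turn":0},{"tx":13,"ty":3,"tz":180,"turn":0},{"tx":13,"ty":3,"tz":220,"turn":0},{"tx":13,"ty":3,"tz":255,"turn":0},{"tx":13,"ty":3,"tz":285,"turn":0},{"tx":13,"ty":3,"tz":310,"turn":0},{"tx":13,"ty":3,"tz":330,"turn":0},{"tx":13,"ty":3,"tz":344,"turn":0},{"tx":13,"ty":3,"tz":344,"turn":0}]'
python3 - <<'E'
from h import *
p,d=robot.read_camera("side"); crop("side",p,250,130,410,260,5,"pics/side2.png")
s=robot.observe(); print(s["clock"],s["tcp_pos"],D(s["tcp_pos"]),s["force"].round(1))
E
```

```text
clock: 3.87
tcp_pos: [604.5, 34.5, 257.8]
tcp_rot: [[-0.127, -0.992, -0.005], [-0.992, 0.127, -0.001], [0.002, 0.005, -1.0]]
force: [-0.4, -0.0, -0.3]
opening: 85.4
3.9167 [605.2719754   34.82283022 259.72304806] [ 13.9 154.1 259.7] [-0.5  0.8  0.5]
```

View pics/side2.png

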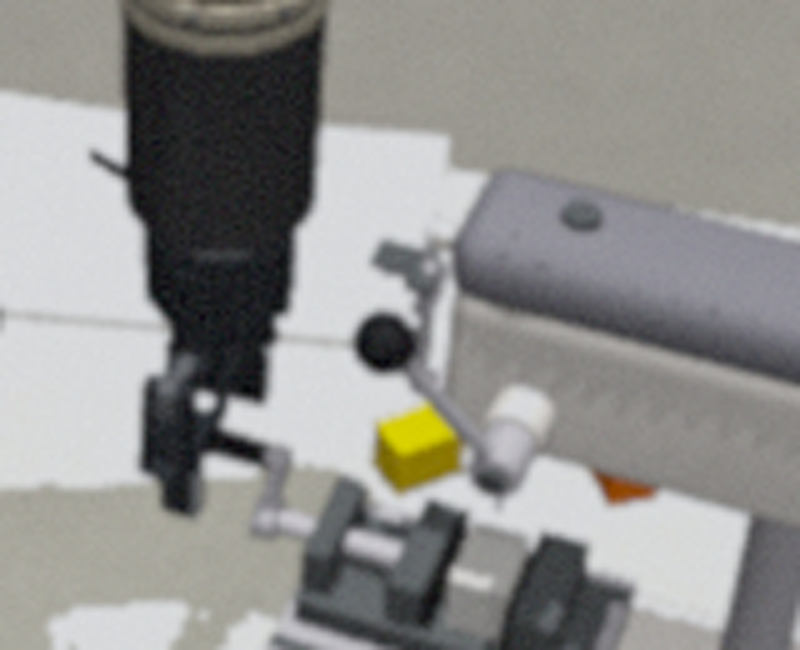

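The open fingers straddle the outer half of the sleeve, and the crank arm is clear at crop (272,490). Now close.

```bash
python3 -m crank '[{"tx":0,"ty":0,"tz":0,"turn":0},{"tx":0,"ty":0,"tz":0,"turn":0},{"tx":0,"ty":0,"tz":0,"turn":0},{"tx":0,"ty":0,"tz":0,"turn":0},{"tx":0,"ty":0,"tz":0,"turn":0},{"tx":0,"ty":0,"tz":0,"turn":0},{"tx":0,"ty":0,"tz":0,"turn":0},{"tx":0,"ty":0,"tz":0,"turn":0}]' 5 50
python3 - <<'E'
from h import *
s=robot.observe(); print(s["clock"],s["tcp_pos"],D(s["tcp_pos"]),s["force"].round(1),s["opening"])
E
```

```text
clock: 4.58
tcp_pos: [606.3, 36.0, 261.3]
tcp_rot: [[-0.123, -0.992, 0.001], [-0.992, 0.123, 0.0], [-0.0, -0.001, -1.0]]
force: [0.9, -0.6, 3.8]
opening: 14.1
4.5833 [606.28421962  36.02324194 261.26741067] [ 14.8 155.4 261.3] [ 0.9 -0.6  3.8] 14.069366639035408
```

```bash
cat > circ.py <<'E'
import sys,json,numpy as np
t0,st,n=map(float,sys.argv[1:4])
print(*[f"th{t0+st*i:.2f}: tx {.955*st*i:.1f} ty {32*(np.sin(t0+st*i)-np.sin(t0)):.1f} tz {32*(np.cos(t0)-np.cos(t0+st*i)):.1f}" for i in range(1,int(n)+1)],sep="\n")
E
python3 circ.py -0.4 0.3 12
```

```text
th-0.10: tx 0.3 ty 9.3 tz -2.4
th0.20: tx 0.6 ty 18.8 tz -1.9
th0.50: tx 0.9 ty 27.8 tz 1.4
th0.80: tx 1.1 ty 35.4 tz 7.2
th1.10: tx 1.4 ty 41.0 tz 15.0
th1.40: tx 1.7 ty 44.0 tz 24.0
th1.70: tx 2.0 ty 44.2 tz 33.6
th2.00: tx 2.3 ty 41.6 tz 42.8
th2.30: tx 2.6 ty 36.3 tz 50.8
th2.60: tx 2.9 ty 29.0 tz 56.9
th2.90: tx 3.2 ty 20.1 tz 60.5
th3.20: tx 3.4 ty 10.6 tz 61.4
```

```bash
python3 -m crank '[{"tx":0.3,"ty":9.3,"tz":-2.4,"turn":0},{"tx":0.6,"ty":18.8,"tz":-1.9,"turn":0},{"tx":0.9,"ty":27.8,"tz":1.4,"turn":0},{"tx":1.1,"ty":35.4,"tz":7.2,"turn":0},{"tx":1.4,"ty":41,"tz":15,"turn":0},{"tx":1.7,"ty":44,"tz":24,"turn":0}]'
python3 - <<'E'
from h import *
p,d=robot.read_camera("side"); s=robot.observe(); print(s["clock"],s["tcp_pos"],D(s["tcp_pos"]),s["force"].round(1),s["opening"])
E
```

```text
clock: 5.08
tcp_pos: [561.3, 39.6, 236.6]
tcp_rot: [[-0.124, -0.992, 0.001], [-0.992, 0.124, 0.0], [-0.0, -0.001, -1.0]]
force: [2.8, -2.4, 1.3]
opening: 14.4
5.1333 [561.04844515  39.54132429 234.67284139] [-30.6 153.3 234.7] [ 4.3 -1.3 -1.5] 13.93429035057028
```

```bash
python3 circ.py 1.4 0.3 12; python3 circ.py 5.0 0.3 12
```

```text
th1.70: tx 0.3 ty 0.2 tz 9.6
th2.00: tx 0.6 ty -2.4 tz 18.8
th2.30: tx 0.9 ty -7.7 tz 26.8
th2.60: tx 1.1 ty -15.0 tz 32.9
th2.90: tx 1.4 ty -23.9 tz 36.5
th3.20: tx 1.7 ty -33.4 tz 37.4
th3.50: tx 2.0 ty -42.8 tz 35.4
th3.80: tx 2.3 ty -51.1 tz 30.7
th4.10: tx 2.6 ty -57.7 tz 23.8
th4.40: tx 2.9 ty -62.0 tz 15.3
th4.70: tx 3.2 ty -63.5 tz 5.8
th5.00: tx 3.4 ty -62.2 tz -3.6
th5.30: tx 0.3 ty 4.1 tz -8.7
th5.60: tx 0.6 ty 10.5 tz -15.7
th5.90: tx 0.9 ty 18.7 tz -20.6
th6.20: tx 1.1 ty 28.0 tz -22.8
th6.50: tx 1.4 ty 37.6 tz -22.2
th6.80: tx 1.7 ty 46.5 tz -18.7
th7.10: tx 2.0 ty 54.0 tz -12.8
th7.40: tx 2.3 ty 59.4 tz -5.0
th7.70: tx 2.6 ty 62.3 tz 4.2
th8.00: tx 2.9 ty 62.3 tz 13.7
th8.30: tx 3.2 ty 59.6 tz 22.9
th8.60: tx 3.4 ty 54.2 tz 30.8
```

```bash
python3 -m crank '[{"tx":0.3,"ty":0.2,"tz":9.6,"turn":0},{"tx":0.6,"ty":-2.4,"tz":18.8,"turn":0},{"tx":0.9,"ty":-7.7,"tz":26.8,"turn":0},{"tx":1.1,"ty":-15,"tz":32.9,"turn":0},{"tx":1.4,"ty":-23.9,"tz":36.5,"turn":0},{"tx":1.7,"ty":-33.4,"tz":37.4,"turn":0},{"tx":2,"ty":-42.8,"tz":35.4,"turn":0},{"tx":2.3,"ty":-51.1,"tz":30.7,"turn":0},{"tx":2.6,"ty":-57.7,"tz":23.8,"turn":0},{"tx":2.9,"ty":-62,"tz":15.3,"turn":0},{"tx":3.2,"ty":-63.5,"tz":5.8,"turn":0},{"tx":3.4,"ty":-62.2,"tz":-3.6,"turn":0}]'
python3 -m crank '[{"tx":0.3,"ty":4.1,"tz":-8.7,"turn":0},{"tx":0.6,"ty":10.5,"tz":-15.7,"turn":0},{"tx":0.9,"ty":18.7,"tz":-20.6,"turn":0},{"tx":1.1,"ty":28,"tz":-22.8,"turn":0},{"tx":1.4,"ty":37.6,"tz":-22.2,"turn":0},{"tx":1.7,"ty":46.5,"tz":-18.7,"turn":0},{"tx":1.8,"ty":49.2,"tz":-17,"turn":0},{"tx":1.8,"ty":49.2,"tz":-17,"turn":0}]'
python3 - <<'E'
from h import *
p,d=robot.read_camera("side"); crop("side",p,280,180,400,270,6,"pics/side3.png"); s=robot.observe(); print(s["clock"],s["tcp_pos"],D(s["tcp_pos"]),s["force"].round(1),s["opening"])
E
```

```text
clock: 6.13
tcp_pos: [624.0, 28.7, 239.2]
tcp_rot: [[-0.124, -0.992, -0.001], [-0.992, 0.124, -0.0], [0.0, 0.001, -1.0]]
force: [1.2, 1.2, -3.3]
opening: 14.3
clock: 6.8
tcp_pos: [572.6, 33.0, 256.8]
tcp_rot: [[-0.124, -0.992, -0.002], [-0.992, 0.124, -0.0], [0.0, 0.002, -1.0]]
force: [-3.5, 3.0, 2.3]
opening: 14.6
6.85 [572.86722808  33.02234809 256.6935881 ] [-18.  148.3 256.7] [-5.3  4.4  3. ] 14.026826004899874
```

View pics/side3.png

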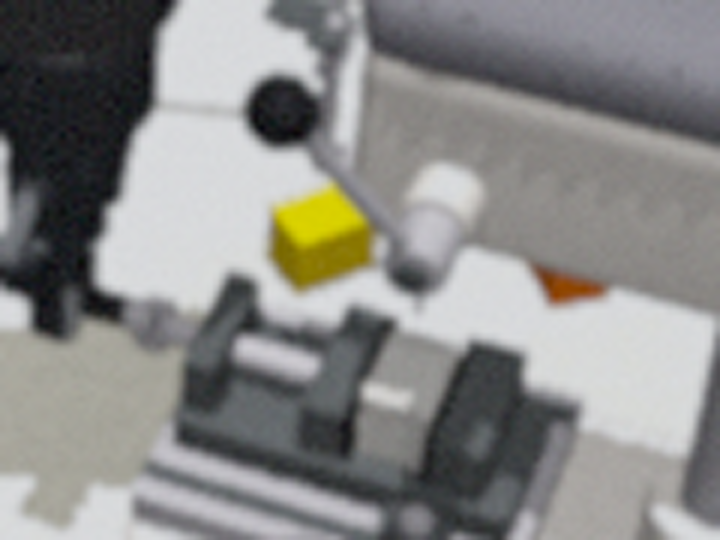

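The crop shows the handle still in the grip (crop (110,305)) and the moving jaw about to touch the stone (gap at crop (370,380)). Now tighten in fine steps and watch the force.

```bash
python3 circ.py 6.9 0.1 12
```

```text
th7.00: tx 0.1 ty 2.5 tz 2.0
th7.10: tx 0.2 ty 4.8 tz 4.2
th7.20: tx 0.3 ty 6.9 tz 6.6
th7.30: tx 0.4 ty 8.7 tz 9.3
th7.40: tx 0.5 ty 10.2 tz 12.1
th7.50: tx 0.6 ty 11.5 tz 15.0
th7.60: tx 0.7 ty 12.5 tz 18.1
th7.70: tx 0.8 ty 13.1 tz 21.2
th7.80: tx 0.9 ty 13.4 tz 24.4
th7.90: tx 1.0 ty 13.5 tz 27.6
th8.00: tx 1.1 ty 13.1 tz 30.8
th8.10: tx 1.1 ty 12.5 tz 33.9
```

```bash
python3 -m crank '[{"tx":0.1,"ty":2.5,"tz":2,"turn":0},{"tx":0.2,"ty":4.8,"tz":4.2,"turn":0},{"tx":0.3,"ty":6.9,"tz":6.6,"turn":0},{"tx":0.4,"ty":8.7,"tz":9.3,"turn":0},{"tx":0.4,"ty":8.7,"tz":9.3,"turn":0}]' - 80
python3 -m crank '[{"tx":0.1,"ty":1.5,"tz":2.8,"turn":0},{"tx":0.1,"ty":1.5,"tz":2.8,"turn":0}]'
python3 -m crank '[{"tx":0.1,"ty":1.3,"tz":2.9,"turn":0},{"tx":0.1,"ty":1.3,"tz":2.9,"turn":0}]'
python3 -m crank '[{"tx":0.1,"ty":1,"tz":3.1,"turn":0},{"tx":0.1,"ty":1,"tz":3.1,"turn":0}]'
```

```text
clock: 7.27
tcp_pos: [564.9, 33.6, 247.1]
tcp_rot: [[-0.124, -0.992, -0.002], [-0.992, 0.124, -0.0], [0.001, 0.002, -1.0]]
force: [-4.7, 3.1, 1.9]
opening: 13.6
clock: 7.43
tcp_pos: [563.6, 33.7, 244.4]
tcp_rot: [[-0.124, -0.992, -0.002], [-0.992, 0.124, -0.0], [0.0, 0.002, -1.0]]
force: [-4.4, 3.2, 2.4]
opening: 13.8
clock: 7.6
tcp_pos: [562.5, 33.8, 241.7]
tcp_rot: [[-0.124, -0.992, -0.001], [-0.992, 0.124, -0.0], [0.0, 0.001, -1.0]]
force: [-4.2, 2.8, 2.3]
opening: 13.6
clock: 7.77
tcp_pos: [561.7, 33.8, 238.8]
tcp_rot: [[-0.124, -0.992, -0.001], [-0.992, 0.124, -0.0], [0.0, 0.001, -1.0]]
force: [-3.3, 4.3, 3.4]
opening: 13.6
```

```bash
python3 -m crank '[{"tx":0.1,"ty":0.6,"tz":3.1,"turn":0},{"tx":0.1,"ty":0.6,"tz":3.1,"turn":0}]'
python3 -m crank '[{"tx":0.1,"ty":0.3,"tz":3.2,"turn":0},{"tx":0.1,"ty":0.3,"tz":3.2,"turn":0}]'
python3 -m crank '[{"tx":0.1,"ty":0,"tz":3.2,"turn":0},{"tx":0.1,"ty":0,"tz":3.2,"turn":0}]'
```

```text
clock: 7.93
tcp_pos: [561.2, 33.8, 235.8]
tcp_rot: [[-0.124, -0.992, -0.001], [-0.992, 0.124, -0.0], [0.0, 0.001, -1.0]]
force: [-4.1, 3.4, 4.4]
opening: 13.4
clock: 8.1
tcp_pos: [560.9, 33.8, 232.7]
tcp_rot: [[-0.124, -0.992, -0.0], [-0.992, 0.124, 0.0], [0.0, 0.0, -1.0]]
force: [-4.5, 4.8, 4.3]
opening: 13.4
clock: 8.27
tcp_pos: [561.0, 33.7, 229.6]
tcp_rot: [[-0.124, -0.992, -0.0], [-0.992, 0.124, 0.0], [-0.0, 0.0, -1.0]]
force: [-3.1, 4.4, 4.5]
opening: 14.0
```

```bash
python3 - <<'E'
from h import *
p,d=robot.read_camera("side"); crop("side",p,280,200,380,275,8,"pics/side4.png"); s=robot.observe(); print(s["clock"],D(s["tcp_pos"]),s["force"].round(1),s["opening"])
E
```

```text
8.3167 [-29.9 147.6 229.7] [-4.6  4.   4.7] 13.555354647824492
```

View pics/side4.png

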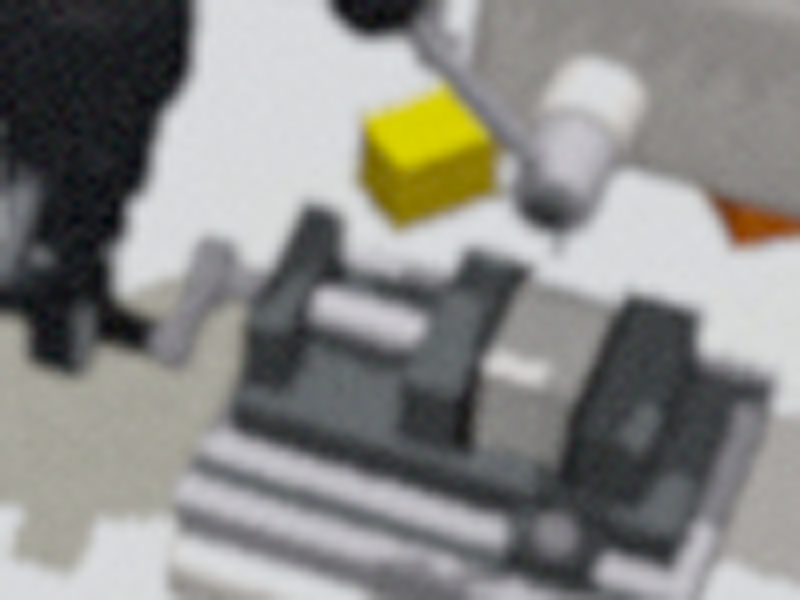

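```bash
python3 - <<'E'
from h import *
W=lambda x,y,z:np.r_[S+x*xd+y*yd,z]
c=lambda P:((proj("side",P)-[280,200])*8).round(0)
for y in(114,117,120): print("hub",y,c(W(2.4,y,75)),"h1.35",c(W(2.4-32*np.sin(1.35),y,75+32*np.cos(1.35))),"h1.57",c(W(2.4-32,y,75)),"h1.8",c(W(2.4-32*np.sin(1.8),y,75+32*np.cos(1.8))))
for n,P in dict(fj_near=(2.4-33,-16,91),fj_far=(2.4+33,-16,91),st=(2.4-22,-15,96),st2=(2.4-22,15,96),st2b=(2.4-22,15,60),mj14=(2.4-33,14,91),mj20=(2.4-33,20,91),mjfar14=(2.4+33,14,91),mjfar20=(2.4+33,20,91)).items(): print(n,c(W(*P)))
E
```

```text
hub 114 [204. 272.] h1.35 [169. 322.] h1.57 [168. 338.] h1.8 [168. 352.]
hub 117 [195. 270.] h1.35 [161. 319.] h1.57 [159. 336.] h1.8 [160. 349.]
hub 120 [187. 267.] h1.35 [152. 317.] h1.57 [150. 333.] h1.8 [151. 347.]
fj_near [559. 427.]
fj_far [623. 285.]
st [569. 391.]
st2 [476. 363.]
st2b [468. 440.]
mj14 [467. 399.]
mj20 [448. 393.]
mjfar14 [533. 258.]
mjfar20 [515. 253.]
```

Jaw and stone positions look near contact, with the moving jaw's edge about where y = 14–15 projects. No stop force yet, so I keep going in small steps until it rises.

```bash
python3 -m crank '[{"tx":-0.5,"ty":0,"tz":3.2,"turn":0},{"tx":-0.5,"ty":0,"tz":3.2,"turn":0}]'
python3 -m crank '[{"tx":0.1,"ty":-0.6,"tz":3.1,"turn":0},{"tx":0.1,"ty":-0.6,"tz":3.1,"turn":0}]'
python3 -m crank '[{"tx":0.1,"ty":-1,"tz":3,"turn":0},{"tx":0.1,"ty":-1,"tz":3,"turn":0}]'
python3 -m crank '[{"tx":0.1,"ty":-1.3,"tz":2.9,"turn":0},{"tx":0.1,"ty":-1.3,"tz":2.9,"turn":0}]'
```

```text
clock: 8.48
tcp_pos: [561.3, 33.9, 226.6]
tcp_rot: [[-0.123, -0.992, 0.0], [-0.992, 0.123, -0.001], [0.001, -0.0, -1.0]]
force: [-2.1, 0.8, 7.0]
opening: 13.8
clock: 8.65
tcp_pos: [561.9, 33.7, 223.6]
tcp_rot: [[-0.123, -0.992, 0.0], [-0.992, 0.123, -0.001], [0.0, -0.0, -1.0]]
force: [-3.2, 1.5, 7.0]
opening: 13.3
clock: 8.82
tcp_pos: [562.9, 33.5, 220.7]
tcp_rot: [[-0.123, -0.992, 0.0], [-0.992, 0.123, -0.0], [0.0, -0.0, -1.0]]
force: [-3.8, 1.5, 7.1]
opening: 13.6
clock: 8.98
tcp_pos: [564.1, 33.3, 217.8]
tcp_rot: [[-0.123, -0.992, 0.0], [-0.992, 0.123, -0.0], [0.0, -0.0, -1.0]]
force: [-4.0, 1.8, 6.9]
opening: 13.8
```

```bash
python3 - <<'E'
from h import *
p,d=robot.read_camera("side"); cv2.imwrite("pics/side5_full.png",p[:,:,::-1])
q=cv2.imread("pics/side1.png")[:,:,::-1]
a=[cv2.resize(i[215:270,280:380],None,fx=6,fy=5,interpolation=cv2.INTER_CUBIC) for i in (q,p)]
cv2.imwrite("pics/side5.png",np.vstack(a)[:,:,::-1])
E
```

```text
(no output)
```

View pics/side5.png

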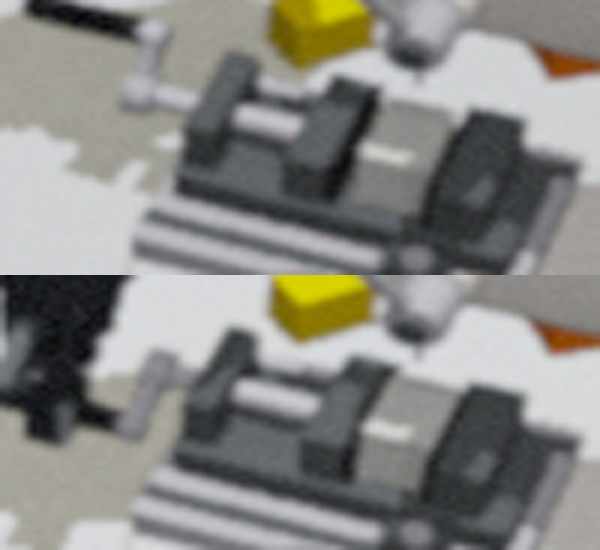

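Top: start, bottom: now. The moving jaw has advanced about 8 mm and the arm still follows (crop (145,395)). The stone has not shifted and a gap seems to remain, so this looks like 8.2 rad absolute, one turn short. I keep cranking with the force watched.

```bash
python3 circ.py 8.25 0.25 12;  python3 circ.py 11.25 0.25 9
```

```text
th8.50: tx 0.2 ty -4.0 tz 6.9
th8.75: tx 0.5 ty -9.5 tz 12.6
th9.00: tx 0.7 ty -16.3 tz 16.8
th9.25: tx 1.0 ty -24.0 tz 19.2
th9.50: tx 1.2 ty -31.9 tz 19.6
th9.75: tx 1.4 ty -39.7 tz 18.0
th10.00: tx 1.7 ty -46.9 tz 14.5
th10.25: tx 1.9 ty -53.0 tz 9.4
th10.50: tx 2.1 ty -57.7 tz 2.9
th10.75: tx 2.4 ty -60.6 tz -4.6
th11.00: tx 2.6 ty -61.5 tz -12.5
th11.25: tx 2.9 ty -60.5 tz -20.4
th11.50: tx 0.2 ty 3.0 tz -7.4
th11.75: tx 0.5 ty 7.7 tz -13.9
th12.00: tx 0.7 ty 13.8 tz -18.9
th12.25: tx 1.0 ty 21.0 tz -22.4
th12.50: tx 1.2 ty 28.8 tz -23.9
th12.75: tx 1.4 ty 36.8 tz -23.4
th13.00: tx 1.7 ty 44.4 tz -21.0
th13.25: tx 1.9 ty 51.2 tz -16.8
th13.50: tx 2.1 ty 56.7 tz -11.0
```

```bash
python3 -m crank '[{"tx":0.2,"ty":-4,"tz":6.9,"turn":0},{"tx":0.5,"ty":-9.5,"tz":12.6,"turn":0},{"tx":0.7,"ty":-16.3,"tz":16.8,"turn":0},{"tx":1,"ty":-24,"tz":19.2,"turn":0}]'
python3 -m crank '[{"tx":0.2,"ty":-7.9,"tz":0.4,"turn":0},{"tx":0.4,"ty":-15.7,"tz":-1.2,"turn":0},{"tx":0.7,"ty":-22.9,"tz":-4.7,"turn":0},{"tx":0.9,"ty":-29,"tz":-9.8,"turn":0}]'
python3 -m crank '[{"tx":0.2,"ty":-4.7,"tz":-6.5,"turn":0},{"tx":0.5,"ty":-7.6,"tz":-14,"turn":0},{"tx":0.7,"ty":-8.5,"tz":-21.9,"turn":0},{"tx":1,"ty":-7.5,"tz":-29.8,"turn":0}]'
python3 - <<'E'
from h import *
p,d=robot.read_camera("side"); s=robot.observe(); print(s["clock"],D(s["tcp_pos"]),s["force"].round(1),s["opening"])
E
```

```text
clock: 9.37
tcp_pos: [587.0, 29.5, 199.1]
tcp_rot: [[-0.124, -0.992, -0.002], [-0.992, 0.124, -0.0], [0.001, 0.002, -1.0]]
force: [-15.5, 8.3, 23.9]
opening: 13.8
clock: 9.7
tcp_pos: [610.6, 26.2, 204.2]
tcp_rot: [[-0.128, -0.992, -0.015], [-0.992, 0.128, 0.002], [0.0, 0.015, -1.0]]
force: [-21.4, 23.5, -13.6]
opening: 13.7
clock: 10.03
tcp_pos: [613.3, 24.3, 221.0]
tcp_rot: [[-0.131, -0.991, -0.032], [-0.991, 0.131, 0.001], [0.003, 0.032, -0.999]]
force: [0.1, 11.3, -88.2]
opening: 12.7
10.0833 [ 23.7 144.  222.6] [ -6.8  16.  -77.4] 12.811344201669055
```

The last rows met a hard resistance (−77 N vertical) at a physical handle angle of about 3.7 rad. Before moving again, check the wrist moment and joints to see what is pressing.

```bash
python3 - <<'E'
from h import *
s=robot.observe(); 
for k in("clock","joint_positions","tcp_pos","force","wrist_torque","opening","dq"): print(k,np.round(s[k],2))
R=s["tcp_rot"];print(R.round(3).tolist()); F=R.T@s["force"];M=R.T@s["wrist_torque"]; print("tool F,M",F.round(1),M.round(2)); print("nearest pt of line of action (mm)",(np.cross(F,M)/(F@F)*1e3).round(0), "pitch",F@M/np.linalg.norm(F))
p,d=robot.read_camera("side"); cv2.imwrite("pics/s6.png",p[:,:,::-1]); np.save("pics/s6d.npy",d)
# sleeve/arm: light crank arm pixels near px 295..320,215..250
P=depth_pts("side",d)
m=(p.min(2)>110)&(P[...,2]>25)&(P[...,2]<125); m[:,:285]=0;m[:,316:]=0;m[:205]=0;m[260:]=0
k,l,st,c=cv2.connectedComponentsWithStats(m.astype(np.uint8))
for i in range(1,k):
    if st[i,4]>6:
        q=P[l==i]; dd=np.array([D(x) for x in q]); print(st[i],c[i].round(1),"D med",np.median(dd,0),"min",dd.min(0),"max",dd.max(0))
E
```

```text
clock 10.08
joint_positions [ 20.18  25.14 -18.34  -0.84 -48.21 -27.12]
tcp_pos [613.71  23.58 222.59]
force [ -6.8   16.03 -77.39]
wrist_torque [ 5.6   1.47 -0.24]
opening 12.81
dq [-0.24  0.26 -0.16  0.64  0.67  0.06]
[[-0.131, -0.991, -0.031], [-0.991, 0.131, 0.0], [0.004, 0.031, -1.0]]
tool F,M [-15.3   6.4  77.6] [-2.19 -5.36  0.06]
nearest pt of line of action (mm) [ 66. -27.  15.] pitch 0.0487568012651458
[302 205   7  20  28] [305.1 215.3] D med [ 34.5  131.65 100.3 ] min [ 26.1 127.1  78.4] max [ 66.6 136.4 122.4]
[303 230  12   8  61] [307.7 233.9] D med [ -2.3 106.1  82.8] min [-11.2  89.7  51.8] max [ 20.9 127.6  92. ]
[303 239   7   2   8] [306.  239.5] D med [ 10.45 113.7   45.7 ] min [  6.1 106.3  43.9] max [ 12.9 123.4  52.7]
[304 248  12  12  62] [309.6 256. ] D med [-36.05  87.25  41.1 ] min [-51.1  69.7  36.6] max [-9.  98.8 56.6]
```

```bash
python3 - <<'E'
from h import *
p,d=robot.read_camera("top"); cv2.imwrite("pics/t6.png",p[:,:,::-1])
s=cv2.imread("pics/s6.png")
a=cv2.resize(s[180:265,265:345],(560,595),interpolation=cv2.INTER_CUBIC); b=cv2.resize(np.clip(p[165:215,285:345,::-1]*1.8,0,255).astype(np.uint8),(240,200),interpolation=cv2.INTER_CUBIC)
b=np.vstack([b,np.zeros((395,240,3),np.uint8)]); cv2.imwrite("pics/c6.png",np.hstack([a,b]))
E
```

```text
(no output)
```

View pics/c6.png

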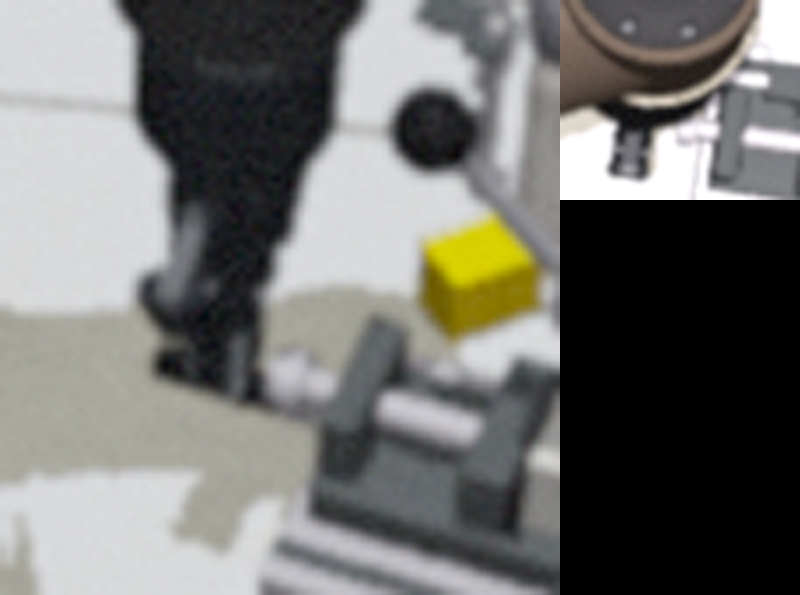

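The crop shows the sleeve at crop (165,360)–(265,398), right at the fingertips. So the sleeve slid down out of the pads. Compute the handle's angle from those two end pixels.

```bash
python3 - <<'E'
from h import *
W=lambda x,y,z:np.r_[S+x*xd+y*yd,z]
for th in np.arange(2.9,5.0,.2):
    x,z=2-32*np.sin(th),75+32*np.cos(th); ym=153.8-.955*(th+6.28+.43)
    print(round(th,2),(proj("side",W(x,ym+27,z))+[.2,1.3]).round(1),(proj("side",W(x,ym-27,z))+[.2,1.3]).round(1), "vs 287.9,231.4 / 302.9,236.9")
E
```

```text
2.9 [284.2 239.2] [303.  245.1] vs 287.9,231.4 / 302.9,236.9
3.1 [285.2 237.9] [303.9 243.7] vs 287.9,231.4 / 302.9,236.9
3.3 [286.2 236.2] [304.8 242. ] vs 287.9,231.4 / 302.9,236.9
3.5 [287.1 234.3] [305.8 240.1] vs 287.9,231.4 / 302.9,236.9
3.7 [288.  232.2] [306.7 237.9] vs 287.9,231.4 / 302.9,236.9
3.9 [288.8 230. ] [307.5 235.7] vs 287.9,231.4 / 302.9,236.9
4.1 [289.5 227.8] [308.1 233.4] vs 287.9,231.4 / 302.9,236.9
4.3 [290.  225.6] [308.7 231.2] vs 287.9,231.4 / 302.9,236.9
4.5 [290.4 223.5] [309.1 229.2] vs 287.9,231.4 / 302.9,236.9
4.7 [290.6 221.7] [309.4 227.3] vs 287.9,231.4 / 302.9,236.9
4.9 [290.6 220.2] [309.4 225.8] vs 287.9,231.4 / 302.9,236.9
```

```bash
python3 - <<'E'
from h import *
W=lambda x,y,z:np.r_[S+x*xd+y*yd,z]
im={n:cv2.cvtColor(cv2.imread(f"pics/{n}.png"),cv2.COLOR_BGR2GRAY).astype(np.float32) for n in("side1","side5_full","s6")}
ys=np.arange(-30,60,3)
for z,xs in((91,(-26,26)),(96,(-12,12))):
  for x in xs:
    print("z",z,"x",x); print("   y",*[f"{y:4d}" for y in ys])
    for n,g in im.items():
        px=np.array([proj("side",W(2+x,y,z))+[.2,1.3] for y in ys],np.float32)
        v=cv2.remap(g,px[None,:,0].copy(),px[None,:,1].copy(),cv2.INTER_LINEAR)[0]; print(f"{n[:5]:>5}",*[f"{int(a):4d}" for a in v])
a,b,c=im.values()
def shift(g,h,x0,y0,x1,y1):
    t=g[y0:y1,x0:x1]; r=cv2.matchTemplate(h[y0-6:y1+6,x0-8:x1+8],t,cv2.TM_CCOEFF_NORMED); _,m,_,(i,j)=cv2.minMaxLoc(r)
    f=lambda q:(q[0]-q[2])/(2*(q[0]-2*q[1]+q[2])) if 0<1 else 0
    dx=f(r[j,i-1:i+2]) if 0<i<r.shape[1]-1 else 0; dy=f(r[j-1:j+2,i]) if 0<j<r.shape[0]-1 else 0
    return (i-8+dx).round(2),(j-6+dy).round(2),round(float(m),3)
for nm,bx in dict(mjaw=(327,226,347,250),stone=(340,233,360,256),stonetop=(343,234,356,245),fjaw=(352,235,368,258)).items(): print(nm,"->5",shift(a,b,*bx),"->6",shift(a,c,*bx),"5->6",shift(b,c,*bx))
E
```

```text
z 91 x -26
   y  -30  -27  -24  -21  -18  -15  -12   -9   -6   -3    0    3    6    9   12   15   18   21   24   27   30   33   36   39   42   45   48   51   54   57
side1   64   55   57   54   42   71  107  115  119  125  123  124  125  123  124  100   55   21   24   50   79   86   86   86   85   77   71   75   76   79
side5   65   59   63   55   44   71  111  121  125  131  132  131  132  130  113   70   49   72   89   90   89   95   92   88   86   81   78   78   80   82
   s6   65   61   62   57   50   76  111  123  128  131  131  129  131  129  106   59   52   78   93   93   90   89   88   83   87   83   79   76   81   83
z 91 x 26
   y  -30  -27  -24  -21  -18  -15  -12   -9   -6   -3    0    3    6    9   12   15   18   21   24   27   30   33   36   39   42   45   48   51   54   57
side1   60   61   57   56   57  124  162  151  140  136  133  135  134  131  136  139  147  131   70   40   58   62   62   61   63  107  174  198  191  169
side5   62   62   62   61   57   86  129  142  143  144  139  139  142  139  142  128   88   61   66   70   70   65   83  148  196  209  208  209
[... 1344 characters left out ...]
 146  147  148  117   69   58   69   75   76   81   94  119  128  130  130  137  156  173
mjaw ->5 (np.float32(1.36), np.float32(0.33), 0.893) ->6 (np.float32(1.52), np.float32(0.47), 0.876) 5->6 (np.float32(0.16), np.float32(0.08), 0.984)
stone ->5 (np.float32(0.57), np.float32(-0.28), 0.946) ->6 (np.float32(0.78), np.float32(-0.21), 0.949) 5->6 (np.float32(0.2), np.float32(0.08), 0.995)
stonetop ->5 (np.float32(1.21), np.float32(-0.03), 0.905) ->6 (np.float32(1.37), np.float32(0.09), 0.892) 5->6 (np.float32(0.16), np.float32(-0.04), 0.991)
fjaw ->5 (np.float32(0.03), np.float32(-0.12), 0.988) ->6 (np.float32(0.11), np.float32(-0.07), 0.986) 5->6 (np.float32(0.09), np.float32(-0.01), 0.996)
```

The profile scan shows the moving jaw advanced about 9 mm. The stone was pushed ~1.5–2 mm onto the fixed jaw, with only a rubber-width dark line left, and the handle now meets a hard stop. Unload the overdrive gently and read the force.

```bash
python3 -m crank '[{"tx":-1,"ty":3,"tz":5,"turn":0},{"tx":-2,"ty":6,"tz":10,"turn":0},{"tx":-2,"ty":9,"tz":15,"turn":0},{"tx":-2,"ty":9,"tz":15,"turn":0}]'
python3 - <<'E'
from h import *
s=robot.observe(); R=s["tcp_rot"]; F=R.T@s["force"];M=R.T@s["wrist_torque"]; g=s["tcp_pos"]+R@[0,0,155]
print(D(g),"F",F.round(1),"M",M.round(2),R[:,2].round(3))
E
```

```text
clock: 10.52
tcp_pos: [606.7, 24.7, 214.9]
tcp_rot: [[-0.128, -0.992, -0.025], [-0.992, 0.128, -0.004], [0.007, 0.024, -1.0]]
force: [-20.4, 6.1, -15.0]
opening: 12.2
[ 12.9 143.1  59.9] F [-3.6 20.6 15.4] M [-7.73 -0.88  0.21] [-0.025 -0.004 -1.   ]
```

```bash
python3 -m crank '[{"tx":-2,"ty":0,"tz":0,"turn":0},{"tx":-2,"ty":0,"tz":0,"turn":0},{"tx":-2,"ty":0,"tz":0,"turn":0},{"tx":-2,"ty":0,"tz":0,"turn":0},{"tx":-2,"ty":0,"tz":0,"turn":0}]' 60 60
python3 - <<'E'
from h import *
s=robot.observe(); R=s["tcp_rot"]; g=s["tcp_pos"]+R@[0,0,155]; print(D(g),s["force"].round(1),s["wrist_torque"].round(2),R[:,2].round(3),s["opening"])
p,d=robot.read_camera("side"); cv2.imwrite("pics/s7.png",p[:,:,::-1])
W=lambda x,y,z:np.r_[S+x*xd+y*yd,z]; ys=np.arange(-30,60,3); gr=cv2.cvtColor(p,cv2.COLOR_RGB2GRAY).astype(np.float32)
for z,x in((91,-26),(91,26),(96,-12),(96,12)):
    px=np.array([proj("side",W(2+x,y,z))+[.2,1.3] for y in ys],np.float32); v=cv2.remap(gr,px[None,:,0].copy(),px[None,:,1].copy(),cv2.INTER_LINEAR)[0]; print(z,x,*[f"{int(a):4d}" for a in v])
a=cv2.resize(p[190:260,265:345],(800,600)[:2],interpolation=cv2.INTER_CUBIC); cv2.imwrite("pics/c7.png",a[:,:,::-1])
E
```

```text
clock: 10.93
tcp_pos: [615.4, 27.6, 222.9]
tcp_rot: [[-0.124, -0.992, 0.0], [-0.992, 0.124, -0.001], [0.0, -0.0, -1.0]]
force: [-0.1, 0.5, -0.0]
opening: 60.1
[ 24.9 148.1  67.9] [-0.1  0.5 -0. ] [ 0.04 -0.07  0.06] [ 0.    -0.001 -1.   ] 60.11511509892826
91 -26   67   58   62   55   46   74  109  122  127  131  132  132  132  129  113   73   51   69   87   91   89   91   87   82   84   81   76   76   81   83
91 26   62   63   65   59   57  100  134  144  145  144  139  142  141  141  142  130   87   58   64   65   68   64   85  148  197  208  210  210  213  211
96 -12   66   67   63   58   55   95  138  150  153  179  200  199  199  201  195  166  100   81   99  101  100  100  113  162  191  194  195  196  194  196
96 12   65   63   65   58   53   89  132  146  146  146  146  144  146  146  144  128   77   57   71   75   80   79   87  109  127  130  130  139  159  175
```

View pics/c7.png

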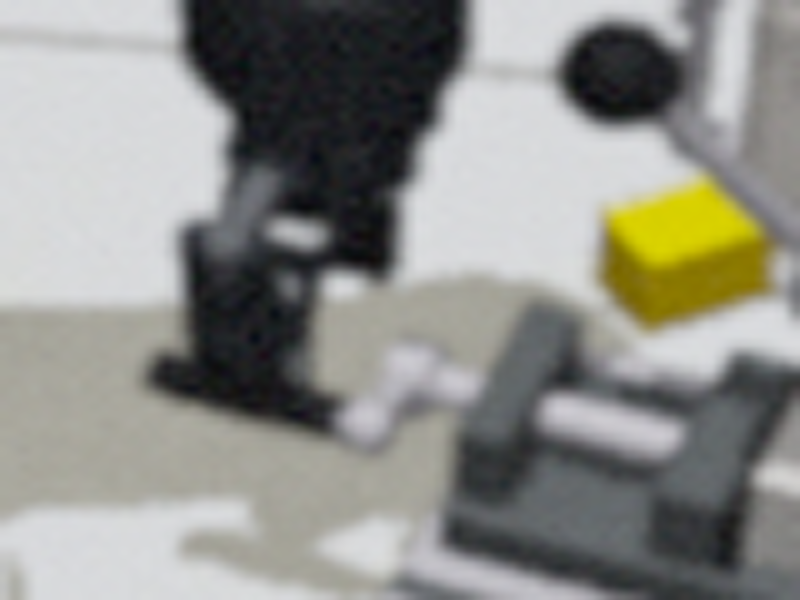

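Pictures now 10. Once released, the handle sprang back: hub at px (305.5,232), handle's arm end (301.5,239.6), sleeve outer end (280.5,233). The overdrive was therefore elastic past the stop. The jaw and stone profile is unchanged, still closed on the stone. Work out the angle where it rests.

```bash
python3 - <<'E'
from h import *
W=lambda x,y,z:np.r_[S+x*xd+y*yd,z]
for th in np.arange(.8,2,.1):
    x,z=2-32*np.sin(th),75+32*np.cos(th); ym=153.8-.955*(th+6.28+.43)
    print(round(th,2),(proj("side",W(x,ym+27,z))+[.2,1.3]).round(1),(proj("side",W(x,ym-30,z))+[.2,1.3]).round(1),"obs 280.5 233.2 / 301.5 239.6")
print("hub",proj("side",W(2,ym-30,75))+[.2,1.3])
p=cv2.imread("pics/s7.png")[:,:,::-1]; b=(p.max(2)<60).astype(np.uint8)
for x in range(279,300,2): 
    v=np.nonzero(b[228:245,x])[0]+228; print(x,v.min() if len(v) else '',v.max() if len(v) else '',end=' | ')
E
```

```text
0.8 [281.2 228.8] [301.7 235.1] obs 280.5 233.2 / 301.5 239.6
0.9 [280.9 230. ] [301.4 236.3] obs 280.5 233.2 / 301.5 239.6
1.0 [280.7 231.2] [301.1 237.5] obs 280.5 233.2 / 301.5 239.6
1.1 [280.5 232.4] [300.9 238.7] obs 280.5 233.2 / 301.5 239.6
1.2 [280.3 233.5] [300.7 239.8] obs 280.5 233.2 / 301.5 239.6
1.3 [280.2 234.6] [300.6 240.9] obs 280.5 233.2 / 301.5 239.6
1.4 [280.1 235.6] [300.5 241.9] obs 280.5 233.2 / 301.5 239.6
1.5 [280.1 236.5] [300.4 242.9] obs 280.5 233.2 / 301.5 239.6
1.6 [280.1 237.4] [300.4 243.7] obs 280.5 233.2 / 301.5 239.6
1.7 [280.2 238.2] [300.5 244.5] obs 280.5 233.2 / 301.5 239.6
1.8 [280.3 238.9] [300.6 245.2] obs 280.5 233.2 / 301.5 239.6
1.9 [280.5 239.5] [300.7 245.8] obs 280.5 233.2 / 301.5 239.6
hub [305.08579031 235.26988337]
279   | 281 232 234 | 283 232 235 | 285 228 236 | 287 228 236 | 289 228 237 | 291 228 238 | 293 228 238 | 295 235 239 | 297 237 239 | 299   |
```

The handle rests at about 1.2–1.3 (13.8–13.9 rad), i.e. at the stop, with the stone clamped. Now lift off and go above the lever knob.

```bash
python3 -m crank '[{"tx":0,"ty":-6,"tz":0,"turn":0},{"tx":0,"ty":-12,"tz":-10,"turn":0},{"tx":0,"ty":-12,"tz":-40,"turn":0},{"tx":0,"ty":-12,"tz":-80,"turn":0},{"tx":0,"ty":-12,"tz":-120,"turn":0},{"tx":0,"ty":-12,"tz":-160,"turn":0},{"tx":0,"ty":-12,"tz":-200,"turn":0},{"tx":0,"ty":-12,"tz":-240,"turn":0},{"tx":0,"ty":-12,"tz":-280,"turn":0},{"tx":0,"ty":-12,"tz":-310,"turn":0},{"tx":0,"ty":-12,"tz":-335,"turn":0},{"tx":0,"ty":-12,"tz":-335,"turn":0}]'
python3 -m crank '[{"tx":20,"ty":24,"tz":0,"turn":0},{"tx":44,"ty":52,"tz":0,"turn":0},{"tx":68,"ty":80,"tz":0,"turn":0},{"tx":90,"ty":108,"tz":0,"turn":0},{"tx":106,"ty":126,"tz":0,"turn":0},{"tx":114.5,"ty":136.5,"tz":0,"turn":0},{"tx":114.5,"ty":136.5,"tz":0,"turn":0},{"tx":114.5,"ty":136.5,"tz":0,"turn":0}]'
python3 - <<'E'
from h import *
ims={n:[] for n in("side","top")}
for i in range(6):
    p,d=robot.read_camera("side"); ims["side"].append(p.astype(np.float32))
p=np.mean(ims["side"],0); np.save("pics/s8.npy",p)
s=robot.observe(); R=s["tcp_rot"]; g=s["tcp_pos"]+R@[0,0,155]; print(s["clock"],g,D(g),s["force"].round(1)); k=blob(p,318,188,334,208); print(k.mean(0),len(k))
cv2.imwrite("pics/c8.png",cv2.resize(p[160:215,300:373,::-1].astype(np.uint8),None,fx=10.9,fy=10.9,interpolation=cv2.INTER_CUBIC))
print("to knob (tool):",R.T@(np.array([477.8,-70.8,313.5])-g))
E
```

```text
clock: 11.98
tcp_pos: [627.5, 26.2, 564.4]
tcp_rot: [[-0.124, -0.992, 0.009], [-0.992, 0.124, 0.001], [-0.002, -0.009, -1.0]]
force: [0.6, -1.1, 1.5]
opening: 59.9
clock: 12.65
tcp_pos: [477.4, -70.3, 558.3]
tcp_rot: [[-0.124, -0.992, 0.001], [-0.992, 0.124, 0.0], [-0.001, -0.001, -1.0]]
force: [0.6, -0.0, 0.9]
opening: 60.0
12.95 [478.01469604 -69.67710347 402.31731734] [-99.5  34.7 402.3] [-0.5  0.3 -0.8]
[326.83145 198.26967] 89
to knob (tool): [ 1.09755787e+00 -2.98227655e-02  8.88178886e+01]
```

View pics/c8.png

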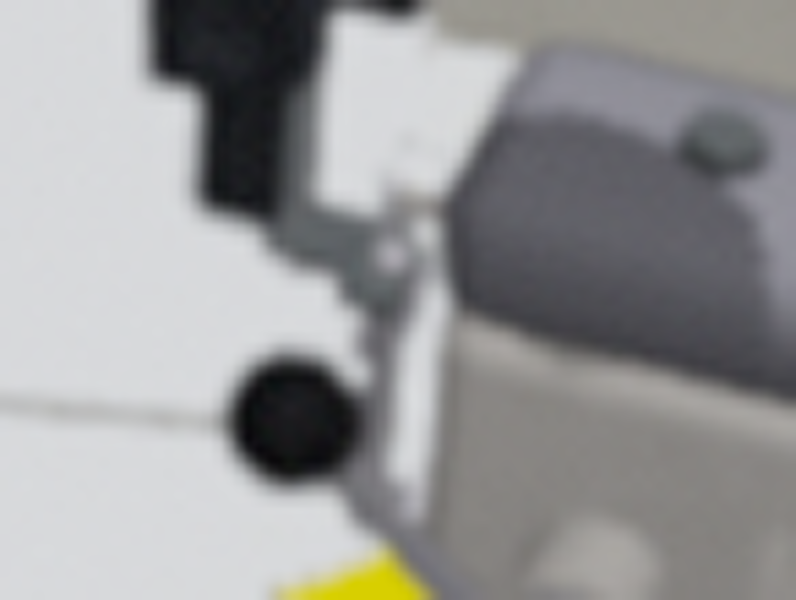

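View 11: the large flat grey plate lies at crop (280–385, 215–275) = px (326–335, 180–185), the scale runs at crop x≈385–410, and the knob is at px (326.8,198.3). Project the expected pointer and scale points to tell the pointer from the clip.

```bash
python3 - <<'E'
from h import *
W=lambda x,y,z:np.r_[S+x*xd+y*yd,z]
c=lambda P:((proj("side",P)+[.2,1.3]-[300,160])*10.9).round(0)
for x in(2,12,22,32):
  for y in (51,75):
    print(x,y,*[f"z{z}{c(W(x,y,z))}" for z in(233,240,248,260,275)])
p=np.load("pics/s8.npy")
g=p.mean(2)
for v in range(176,196): print(v,*[f"{int(a):4d}" for a in g[v,320:345]])
for v in range(178,190,2): print(v,*[tuple(p[v,u].astype(int)) for u in range(324,338,2)])
E
```

```text
2 51 z233[355. 401.] z240[357. 376.] z248[360. 349.] z260[363. 306.] z275[368. 253.]
2 75 z233[250. 372.] z240[252. 348.] z248[254. 320.] z260[257. 278.] z275[261. 224.]
12 51 z233[370. 372.] z240[372. 348.] z248[375. 320.] z260[379. 278.] z275[384. 225.]
12 75 z233[266. 344.] z240[268. 320.] z248[270. 292.] z260[273. 250.] z275[277. 196.]
22 51 z233[385. 344.] z240[387. 320.] z248[390. 293.] z260[394. 250.] z275[399. 197.]
22 75 z233[281. 316.] z240[283. 292.] z248[285. 264.] z260[289. 222.] z275[293. 169.]
32 51 z233[400. 317.] z240[402. 293.] z248[405. 265.] z260[409. 223.] z275[414. 169.]
32 75 z233[297. 289.] z240[299. 265.] z248[301. 237.] z260[304. 195.] z275[308. 142.]
176   25   30   29   28   31   50   80  102  137  186  215  219  218  216  208  196  199  204  212  212  199  158  104   82   88
177   24   29   31   25   29   52   80  102  136  184  211  215  216  216  204  181  174  177  188  189  171  122   84   85   92
178   42   37   25   28   30   56   84   99  120  159  186  195  201  206  195  164  146  147  153  148  128   89   81   88   94
179  112   93   73   53   4
[... 3386 characters left out ...]
p.int64(125)) (np.int64(148), np.int64(147), np.int64(153))
186 (np.int64(216), np.int64(218), np.int64(220)) (np.int64(214), np.int64(215), np.int64(218)) (np.int64(212), np.int64(214), np.int64(216)) (np.int64(182), np.int64(184), np.int64(186)) (np.int64(89), np.int64(93), np.int64(97)) (np.int64(97), np.int64(102), np.int64(105)) (np.int64(97), np.int64(99), np.int64(102))
188 (np.int64(215), np.int64(217), np.int64(219)) (np.int64(215), np.int64(217), np.int64(220)) (np.int64(216), np.int64(218), np.int64(220)) (np.int64(205), np.int64(207), np.int64(210)) (np.int64(159), np.int64(161), np.int64(163)) (np.int64(83), np.int64(84), np.int64(87)) (np.int64(96), np.int64(96), np.int64(101))
```

```bash
python3 - <<'E'
from h import *
d=np.load("pics/top0d.npy"); P=depth_pts("top",d); p=cv2.imread("pics/top0.png").mean(2)
A=(P[...,:2]-S)@np.c_[xd,yd]
for v in range(180,212):
    print(v,*[f"{int(P[v,u,2]):3d}/{int(p[v,u]):3d}" for u in range(330,362,2)])
print(proj("top",np.r_[S+22*xd+51*yd,260]),proj("top",np.r_[S+12*xd+75*yd,260]))
m=(P[...,2]>225)&(P[...,2]<290); m[:175]=0;m[215:]=0;m[:,:325]=0;m[:,:][:,365:]=0
for v,u in zip(*np.nonzero(m)): print((u,v),A[v,u].round(0),P[v,u,2].round(0),int(p[v,u]),end='; ')
E
```

```text
180  38/ 61  41/ 69  42/ 74  38/ 79 262/ 84 242/102 240/108 239/116 240/120 237/ 89 284/126 279/131 279/123  40/118  33/120  38/111
181  40/ 60  38/ 57  39/ 56  38/ 57 261/ 58 263/ 68 260/ 72 259/ 78 264/ 93 248/ 74 278/127 281/132 283/130 280/130 278/129 281/ 95
182  38/ 77  36/ 69  39/ 66  36/ 56 261/ 54 263/ 54 259/ 56 262/ 58 263/ 63 261/ 69 279/128 280/132 282/132 280/132 280/129 295/ 77
183  37/108  41/102  37/ 99  41/ 81 263/ 56 260/ 56 261/ 55 263/ 55 260/ 50 258/ 74 279/128 282/130 281/131 283/132 281/126 308/ 62
184  39/126  40/127  39/126  45/108 262/ 57 259/ 56 261/ 56 262/ 55 262/ 48 263/ 79 278/120 287/117 281/125 282/130 281/120 314/ 54
185  35/115  44/121  44/123  43/110 260/ 58 262/ 57 260/ 57 261/ 56 259/ 50 260/ 71 280/ 95 281/ 88 282/103 275/112 278/102 306/ 50
186  87/ 76  60/ 91  42/ 99  40/ 92 261/ 57 263/ 57 264/ 58 264/ 56 265/ 50 266/ 57 264/ 67 267/ 73  39/ 80 273/ 72 275/ 61 305/ 44
187  90/ 55  92/ 62  64/ 67  62/ 61 264/ 54 263/ 56 256/ 56 259/ 56 265/ 53 265/ 58 263/ 70 264/ 84  43/ 87  48/ 61 253/ 37 312/ 46
188  90/ 55  92/ 52  61/ 57  61/ 44 265/ 50 
[... 20637 characters left out ...]
] 267.0 45; (np.int64(356), np.int64(206)) [-24.  24.] 234.0 54; (np.int64(357), np.int64(206)) [-25.  23.] 248.0 51; (np.int64(358), np.int64(206)) [-25.  21.] 253.0 51; (np.int64(359), np.int64(206)) [-26.  20.] 260.0 45; (np.int64(358), np.int64(207)) [-26.  19.] 237.0 59; (np.int64(359), np.int64(207)) [-25.  17.] 237.0 56; (np.int64(360), np.int64(207)) [-26.  16.] 246.0 50; (np.int64(361), np.int64(207)) [-26.  14.] 252.0 44; (np.int64(360), np.int64(208)) [-26.  14.] 229.0 73; (np.int64(361), np.int64(208)) [-26.  11.] 229.0 67; (np.int64(362), np.int64(208)) [-26.  10.] 235.0 60; (np.int64(363), np.int64(208)) [-26.   8.] 236.0 54; (np.int64(364), np.int64(208)) [-27.   7.] 245.0 50;
```

Top-view depth separates them. The pointer plate (dark) is at D x 5–25, y 52–75, z≈262. The index clip blade (light) is at D x 28–42, z≈241. Get the medians while I descend on the knob and close.

```bash
cat >> h.py <<'E'
def heights(d):
    P=depth_pts("top",d); A=(P[...,:2]-S)@np.c_[xd,yd]; z=P[...,2]; r=(z>205)&(z<275)&(A[...,1]>53)&(A[...,1]<72)
    return [(z[m]) for m in (r&(A[...,0]>8)&(A[...,0]<22), r&(A[...,0]>31)&(A[...,0]<45))]
E
python3 - <<'E'
from h import *
d=np.load("pics/top0d.npy"); a,b=heights(d); print([(len(q),np.median(q).round(2),q.mean().round(2),(q.std()/len(q)**.5).round(2)) for q in(a,b)])
E
python3 -m crank '[{"tx":1,"ty":0,"tz":15,"turn":0},{"tx":1,"ty":0,"tz":40,"turn":0},{"tx":1,"ty":0,"tz":60,"turn":0},{"tx":1,"ty":0,"tz":76,"turn":0},{"tx":1,"ty":0,"tz":86,"turn":0},{"tx":1,"ty":0,"tz":89,"turn":0},{"tx":1,"ty":0,"tz":89,"turn":0}]'
python3 -m crank '[{"tx":0,"ty":0,"tz":0,"turn":0},{"tx":0,"ty":0,"tz":0,"turn":0},{"tx":0,"ty":0,"tz":0,"turn":0},{"tx":0,"ty":0,"tz":0,"turn":0},{"tx":0,"ty":0,"tz":0,"turn":0},{"tx":0,"ty":0,"tz":0,"turn":0}]' 15 60
python3 - <<'E'
from h import *
s=robot.observe(); g=s["tcp_pos"]+s["tcp_rot"]@[0,0,155]; print(D(g),s["force"].round(1),s["opening"])
p,d=robot.read_camera("top"); print([(len(q),np.median(q).round(2) if len(q) else None) for q in heights(d)])
E
```

```text
[(53, np.float64(262.22), np.float64(262.05), np.float64(0.3)), (47, np.float64(240.38), np.float64(240.51), np.float64(0.35))]
clock: 13.53
tcp_pos: [477.5, -70.9, 468.5]
tcp_rot: [[-0.123, -0.992, -0.001], [-0.992, 0.123, -0.001], [0.001, 0.001, -1.0]]
force: [-0.4, 0.4, 1.2]
opening: 59.6
clock: 14.03
tcp_pos: [477.1, -71.0, 470.2]
tcp_rot: [[-0.123, -0.992, 0.001], [-0.992, 0.124, 0.0], [-0.001, -0.001, -1.0]]
force: [-2.0, 1.4, 5.4]
opening: 24.8
[-100.    33.4  315.2] [-2.   1.4  5.4] 24.84947131761384
[(54, np.float64(261.96)), (44, np.float64(240.44))]
```

Both plates are visible from above even with the gripper on the knob. The difference is 21.6 mm, so about 0.90 rad of lever. Draw to 0.8 rad first.

```bash
python3 - <<'E'
import numpy as np
a0=np.radians(62)
for d in np.arange(.08,1.0,.08): a=a0-d; print(round(d,2),"tx",(-100*(np.cos(a)-np.cos(a0))).round(1),"tz",(100*(np.sin(a0)-np.sin(a))).round(1))
E
```

```text
0.08 tx -6.9 tz 4.0
0.16 tx -13.5 tz 8.6
0.24 tx -19.6 tz 13.7
0.32 tx -25.4 tz 19.3
0.4 tx -30.7 tz 25.3
0.48 tx -35.5 tz 31.7
0.56 tx -39.7 tz 38.4
0.64 tx -43.4 tz 45.5
0.72 tx -46.6 tz 52.9
0.8 tx -49.1 tz 60.5
0.88 tx -51.0 tz 68.2
0.96 tx -52.3 tz 76.1
```

```bash
python3 -m crank '[{"tx":-6.9,"ty":0,"tz":4,"turn":0},{"tx":-13.5,"ty":0,"tz":8.6,"turn":0},{"tx":-19.6,"ty":0,"tz":13.7,"turn":0},{"tx":-25.4,"ty":0,"tz":19.3,"turn":0},{"tx":-30.7,"ty":0,"tz":25.3,"turn":0},{"tx":-35.5,"ty":0,"tz":31.7,"turn":0},{"tx":-39.7,"ty":0,"tz":38.4,"turn":0},{"tx":-43.4,"ty":0,"tz":45.5,"turn":0},{"tx":-46.6,"ty":0,"tz":52.9,"turn":0},{"tx":-49.1,"ty":0,"tz":60.5,"turn":0},{"tx":-49.1,"ty":0,"tz":60.5,"turn":0},{"tx":-49.1,"ty":0,"tz":60.5,"turn":0}]' - 90
cat > look.py <<'E'
from h import *
A=[[],[]]
for i in range(8):
    p,d=robot.read_camera("top")
    for q,h in zip(A,heights(d)): q.append(h)
A=[np.concatenate(q) for q in A]; print([(len(q),np.median(q).round(2),q.mean().round(2)) for q in A],"diff",(np.median(A[0])-np.median(A[1])).round(2),(A[0].mean()-A[1].mean()).round(2))
s=robot.observe(); g=s["tcp_pos"]+s["tcp_rot"]@[0,0,155]; print(s["clock"],D(g),s["force"].round(1),s["opening"]); cv2.imwrite("pics/look.png",p[:,:,::-1])
E
python3 look.py
```

```text
clock: 15.08
tcp_pos: [483.4, -19.9, 409.9]
tcp_rot: [[-0.123, -0.992, 0.002], [-0.992, 0.123, 0.005], [-0.005, -0.001, -1.0]]
force: [-7.6, 19.8, 15.3]
opening: 24.1
[(427, np.float64(246.62), np.float64(246.54)), (375, np.float64(240.83), np.float64(240.92))] diff 5.79 5.62
15.4833 [-100.2   85.5  255.2] [-7.5 20.2 15.3] 24.217790924107113
```

The pointer dropped 15.5 mm for a commanded 0.8 rad (19 mm expected), and there is some side force, so the knob may be off-centre in the pads. I use the last view to check the grasp.

```bash
python3 - <<'E'
from h import *
p=np.mean([robot.read_camera("side")[0].astype(np.float32) for i in range(4)],0)
np.save("pics/s12.npy",p); c=np.clip(255*(p[165:225,290:370,::-1]/255)**.6,0,255).astype(np.uint8)
cv2.imwrite("pics/c12.png",cv2.resize(c,None,fx=10,fy=10,interpolation=cv2.INTER_CUBIC))
W=lambda x,y,z:np.r_[S+x*xd+y*yd,z]
c=lambda P:((proj("side",P)+[.2,1.3]-[290,165])*10).round(0)
print("pivot",c(W(-100,-13.5,225)))
for d in(.5,.645,.8): a=np.radians(62)-d; print(d,"knob",c(W(-100,-13.5+100*np.cos(a),225+100*np.sin(a))),"mid rod",c(W(-100,-13.5+50*np.cos(a),225+50*np.sin(a))))
E
```

```text
pivot [549. 706.]
0.5 knob [203. 422.] mid rod [377. 565.]
0.645 knob [171. 455.] mid rod [360. 581.]
0.8 knob [146. 496.] mid rod [346. 601.]
```

View pics/c12.png

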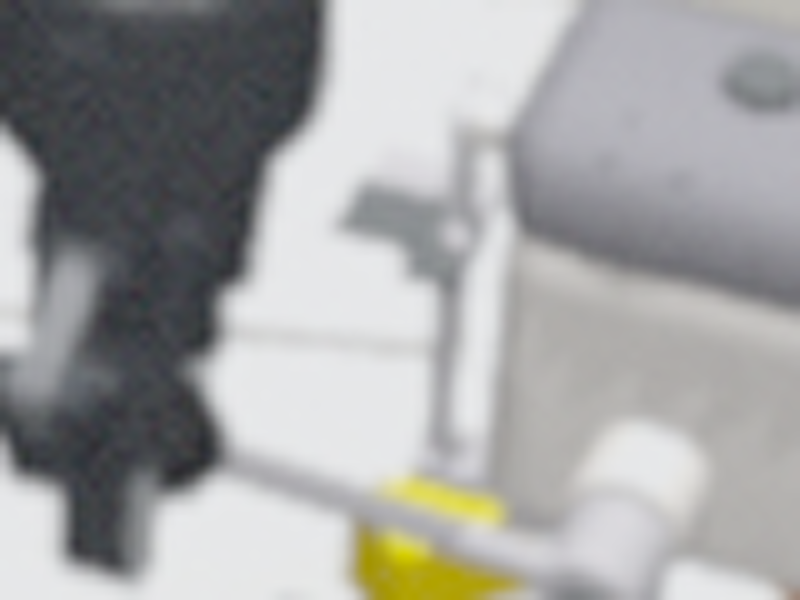

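The view shows the ball bulging out at the inner side of the finger, crop (215,450). It sits about 8 mm inboard and 13 mm up in the pads. The rod slants toward the head, so the inner fingertip met it in the low grasp at rest. I return the lever to rest, regrip with the pads higher on the ball, and redo.

```bash
python3 -m crank '[{"tx":2.5,"ty":0,"tz":-7.6,"turn":0},{"tx":5.7,"ty":0,"tz":-15,"turn":0},{"tx":9.4,"ty":0,"tz":-22.1,"turn":0},{"tx":13.6,"ty":0,"tz":-28.8,"turn":0},{"tx":18.4,"ty":0,"tz":-35.2,"turn":0},{"tx":23.7,"ty":0,"tz":-41.2,"turn":0},{"tx":29.5,"ty":0,"tz":-46.8,"turn":0},{"tx":35.6,"ty":0,"tz":-51.9,"turn":0},{"tx":38,"ty":0,"tz":-54,"turn":0},{"tx":38,"ty":0,"tz":-54,"turn":0}]' - 60
python3 look.py
python3 - <<'E'
from h import *
p,d=robot.read_camera("top"); b=blob(p,335,225,375,255,45); print("knob top blob",len(b),b.mean(0))
E
```

```text
clock: 16.52
tcp_pos: [479.6, -54.7, 457.7]
tcp_rot: [[-0.124, -0.992, -0.0], [-0.992, 0.124, 0.016], [-0.016, 0.002, -1.0]]
force: [8.2, 42.3, -20.7]
opening: 14.9
[(437, np.float64(262.27), np.float64(262.3)), (368, np.float64(241.02), np.float64(240.87))] diff 21.25 21.43
16.9167 [-100.1   52.4  302.7] [  7.7  40.2 -20.9] 15.124997914443554
knob top blob 115 [354.26086 242.64348]
```

The lever is back at rest (pointer 262.3) and the fingers have slid to the front of the ball. Open, rise clear, and re-approach.

```bash
python3 -m crank '[{"tx":-4,"ty":0,"tz":0,"turn":0},{"tx":-4,"ty":0,"tz":0,"turn":0},{"tx":-4,"ty":0,"tz":0,"turn":0},{"tx":-4,"ty":0,"tz":0,"turn":0},{"tx":-4,"ty":0,"tz":-20,"turn":0},{"tx":-4,"ty":0,"tz":-50,"turn":0},{"tx":-4,"ty":0,"tz":-80,"turn":0},{"tx":-4,"ty":0,"tz":-80,"turn":0},{"tx":-4,"ty":0,"tz":-80,"turn":0}]' 70 60
python3 look.py
python3 - <<'E'
from h import *
p=np.mean([robot.read_camera("side")[0].astype(np.float32) for i in range(4)],0); k=blob(p,318,188,334,208); print("side knob",len(k),k.mean(0))
s=robot.observe(); R=s["tcp_rot"]; g=s["tcp_pos"]+R@[0,0,155]; print("to knob+9:",R.T@(np.array([477.8,-70.8,322])-g), g)
# lever hub position from depth (side), rod points
q,d=robot.read_camera("side"); P=depth_pts("side",d)
for u,v in((330,203),(333,207),(337,212),(341,216),(346,219),(350,216)): print((u,v),D(np.median(P[v-1:v+2,u-1:u+2].reshape(-1,3),0)))
E
```

```text
clock: 17.72
tcp_pos: [478.9, -56.9, 544.3]
tcp_rot: [[-0.125, -0.992, 0.004], [-0.992, 0.125, 0.001], [-0.001, -0.004, -1.0]]
force: [0.2, -0.1, -1.2]
opening: 70.2
[(426, np.float64(262.22), np.float64(262.31)), (368, np.float64(240.94), np.float64(240.92))] diff 21.28 21.39
18.1167 [-100.3   48.2  386.8] [ 0.4 -0.3  0.8] 70.03914380196686
side knob 89 [326.83145 198.26967]
to knob+9: [14.76169573 -0.56882917 65.25404029] [479.07797327 -56.07715089 387.25278155]
(330, 203) [-108.2   23.6  312.4]
(333, 207) [-93.5  20.3 289.4]
(337, 212) [-84.6  13.1 268.2]
(341, 216) [-80.3   4.3 257.5]
(346, 219) [-74.1  -6.2 245.8]
(350, 216) [-55.1  -9.8 239.3]
```

Re-approach with the pads 9 mm higher and slightly inboard, a firmer grip, and then a slow draw checked by the top depth.

```bash
python3 -m crank '[{"tx":16.5,"ty":-0.6,"tz":0,"turn":0},{"tx":16.5,"ty":-0.6,"tz":15,"turn":0},{"tx":16.5,"ty":-0.6,"tz":35,"turn":0},{"tx":16.5,"ty":-0.6,"tz":52,"turn":0},{"tx":16.5,"ty":-0.6,"tz":62,"turn":0},{"tx":16.5,"ty":-0.6,"tz":65,"turn":0},{"tx":16.5,"ty":-0.6,"tz":65,"turn":0}]'
python3 -m crank '[{"tx":0,"ty":0,"tz":0,"turn":0},{"tx":0,"ty":0,"tz":0,"turn":0},{"tx":0,"ty":0,"tz":0,"turn":0},{"tx":0,"ty":0,"tz":0,"turn":0},{"tx":0,"ty":0,"tz":0,"turn":0},{"tx":0,"ty":0,"tz":0,"turn":0}]' 15 110
sed -i 's/range(8)/range(2)/' look.py; python3 look.py
python3 - <<'E'
import numpy as np
a0=np.radians(62)
for d in np.arange(.03,1.0,.03): a=a0-d; print(round(d,2),(-100*(np.cos(a)-np.cos(a0))).round(1),(100*(np.sin(a0)-np.sin(a))).round(1),end=' | ')
E
```

```text
clock: 18.95
tcp_pos: [477.7, -72.5, 477.1]
tcp_rot: [[-0.124, -0.992, -0.001], [-0.992, 0.124, -0.0], [0.001, 0.001, -1.0]]
force: [1.0, 0.2, 1.0]
opening: 69.9
clock: 19.45
tcp_pos: [477.1, -72.5, 478.8]
tcp_rot: [[-0.123, -0.992, 0.0], [-0.992, 0.123, 0.0], [-0.0, -0.0, -1.0]]
force: [-5.5, 3.5, 8.8]
opening: 23.0
[(104, np.float64(262.33), np.float64(262.24)), (97, np.float64(241.29), np.float64(241.21))] diff 21.04 21.03
19.55 [-100.    31.9  323.8] [-5.4  2.9  9.3] 22.852794039895652
0.03 -2.6 1.4 | 0.06 -5.2 3.0 | 0.09 -7.7 4.6 | 0.12 -10.2 6.3 | 0.15 -12.7 8.0 | 0.18 -15.0 9.8 | 0.21 -17.4 11.7 | 0.24 -19.6 13.7 | 0.27 -21.9 15.7 | 0.3 -24.0 17.8 | 0.33 -26.1 20.0 | 0.36 -28.1 22.2 | 0.39 -30.0 24.5 | 0.42 -31.9 26.8 | 0.45 -33.7 29.2 | 0.48 -35.5 31.7 | 0.51 -37.1 34.2 | 0.54 -38.7 36.7 | 0.57 -40.2 39.3 | 0.6 -41.7 41.9 | 0.63 -43.0 44.6 | 0.66 -44.3 47.3 | 0.69 -45.5 50.1 | 0.72 -46.6 52.9 | 0.75 -47.6 55.7 | 0.78 -48.5 58.5 | 0.81 -49.4 61.4 | 0.84 -50.1 64.3 | 0.87 -50.8 67.2 | 0.9 -51.4 70.2 | 0.93 -51.9 73.1 | 0.96 -52.3 76.1 | 0.99 -52.6 79.1 |
```

```bash
python3 -m crank '[{"tx":-2.6,"ty":0,"tz":1.4,"turn":0},{"tx":-5.2,"ty":0,"tz":3,"turn":0},{"tx":-7.7,"ty":0,"tz":4.6,"turn":0},{"tx":-10.2,"ty":0,"tz":6.3,"turn":0},{"tx":-12.7,"ty":0,"tz":8,"turn":0},{"tx":-15,"ty":0,"tz":9.8,"turn":0},{"tx":-17.4,"ty":0,"tz":11.7,"turn":0},{"tx":-19.6,"ty":0,"tz":13.7,"turn":0},{"tx":-19.6,"ty":0,"tz":13.7,"turn":0}]'
python3 look.py
```

```text
clock: 20.3
tcp_pos: [479.5, -51.6, 466.9]
tcp_rot: [[-0.123, -0.992, 0.003], [-0.992, 0.123, 0.004], [-0.004, -0.003, -1.0]]
force: [-16.4, 17.2, 24.5]
opening: 22.9
[(107, np.float64(256.63), np.float64(256.64)), (92, np.float64(240.87), np.float64(240.88))] diff 15.76 15.76
20.4 [-99.8  53.7 312.1] [-14.4  16.8  24.3] 22.770621857629425
```

No slip this time: 0.235 rad measured against 0.24 commanded. There is ~29 N radial load because the path runs slightly inside the knob's circle, so I shift the path outward and up as I go on.

```bash
python3 -m crank '[{"tx":-2.5,"ty":0,"tz":-0.5,"turn":0},{"tx":-5,"ty":0,"tz":1.5,"turn":0},{"tx":-7.5,"ty":0,"tz":4,"turn":0},{"tx":-10.4,"ty":0,"tz":6.5,"turn":0},{"tx":-10.4,"ty":0,"tz":6.5,"turn":0}]'
python3 look.py
```

```text
clock: 20.82
tcp_pos: [480.8, -42.5, 459.3]
tcp_rot: [[-0.124, -0.992, 0.002], [-0.992, 0.124, 0.0], [-0.0, -0.002, -1.0]]
force: [-10.2, 4.0, 14.6]
opening: 22.7
[(106, np.float64(254.38), np.float64(254.11)), (94, np.float64(240.86), np.float64(240.89))] diff 13.51 13.22
20.9167 [-99.8  61.8 304.6] [-10.3   4.8  14.9] 22.39620318123113
```

```bash
python3 -m crank '[{"tx":-1.7,"ty":0.7,"tz":1.5,"turn":0},{"tx":-3.3,"ty":1.5,"tz":3.3,"turn":0},{"tx":-4.9,"ty":1.5,"tz":5.2,"turn":0},{"tx":-6.4,"ty":1.5,"tz":7.2,"turn":0},{"tx":-7.9,"ty":1.5,"tz":9.2,"turn":0},{"tx":-9.3,"ty":1.5,"tz":11.2,"turn":0},{"tx":-10.7,"ty":1.5,"tz":13.3,"turn":0},{"tx":-12,"ty":1.5,"tz":15.5,"turn":0},{"tx":-12,"ty":1.5,"tz":15.5,"turn":0}]'
python3 look.py
```

```text
clock: 21.67
tcp_pos: [481.8, -29.6, 444.8]
tcp_rot: [[-0.124, -0.992, 0.005], [-0.992, 0.124, 0.003], [-0.004, -0.005, -1.0]]
force: [-10.1, 10.2, 18.9]
opening: 22.4
[(109, np.float64(250.0), np.float64(250.18)), (94, np.float64(240.57), np.float64(240.76))] diff 9.43 9.41
21.7667 [-99.9  75.4 290. ] [-8.9 10.5 18.2] 22.76101283726107
```

```bash
python3 -m crank '[{"tx":0,"ty":0.5,"tz":2.5,"turn":0},{"tx":-1,"ty":1,"tz":5,"turn":0},{"tx":-2.2,"ty":1,"tz":7.5,"turn":0},{"tx":-3.5,"ty":1,"tz":10.2,"turn":0},{"tx":-4.7,"ty":1,"tz":13,"turn":0},{"tx":-5.9,"ty":1,"tz":16,"turn":0},{"tx":-7,"ty":1,"tz":19,"turn":0},{"tx":-8,"ty":1,"tz":22,"turn":0},{"tx":-8,"ty":1,"tz":22,"turn":0}]' - 120
python3 look.py
```

```text
clock: 22.52
tcp_pos: [481.2, -22.7, 418.6]
tcp_rot: [[-0.124, -0.992, -0.002], [-0.992, 0.124, -0.0], [0.001, 0.002, -1.0]]
force: [0.2, 0.9, -0.2]
opening: 14.8
[(111, np.float64(262.04), np.float64(262.15)), (90, np.float64(241.23), np.float64(241.37))] diff 20.81 20.78
22.6167 [-102.1   81.6  264.4] [ 0.3  0.3 -0.2] 15.179087150341413
```

The pads squeezed the ball out and the lever returned to rest (pointer 262.1). Gripping the sphere is not secure. Since the lever has only one freedom, I will instead shut the fingers and press down on top of the knob with the fingertips. The tip height then sets the angle and nothing can slip out. First lift clear, close, and go above the knob.

```bash
python3 -m crank '[{"tx":-10,"ty":-2,"tz":0,"turn":0},{"tx":-10,"ty":-2,"tz":-30,"turn":0},{"tx":-10,"ty":-2,"tz":-65,"turn":0},{"tx":-10,"ty":-2,"tz":-100,"turn":0},{"tx":-10,"ty":-2,"tz":-125,"turn":0},{"tx":-10,"ty":-2,"tz":-125,"turn":0},{"tx":15,"ty":-2,"tz":-125,"turn":0},{"tx":40,"ty":-2,"tz":-125,"turn":0},{"tx":48,"ty":-2,"tz":-125,"turn":0},{"tx":48,"ty":-2,"tz":-125,"turn":0},{"tx":48,"ty":-2,"tz":-125,"turn":0}]' 0 40
python3 - <<'E'
from h import *
p=np.mean([robot.read_camera("side")[0].astype(np.float32) for i in range(2)],0); k=blob(p,318,188,334,208); print("side knob",len(k),k.mean(0))
s=robot.observe(); R=s["tcp_rot"]; print(s["clock"],D(s["tcp_pos"]),"tip z",s["tcp_pos"][2]-173,s["force"].round(1),s["opening"])
E
python3 look.py
```

```text
clock: 23.53
tcp_pos: [477.5, -70.6, 544.7]
tcp_rot: [[-0.125, -0.992, 0.0], [-0.992, 0.125, 0.0], [-0.0, -0.0, -1.0]]
force: [-0.1, -0.0, -0.1]
opening: -0.1
side knob 89 [326.83145 198.26967]
23.6333 [-99.9  34.4 544.6] tip z 371.61931235136274 [ 1.  -0.2  0.9] 0.03877186183721664
[(109, np.float64(262.23), np.float64(262.28)), (94, np.float64(241.11), np.float64(240.69))] diff 21.12 21.59
23.7333 [-100.    34.5  389.6] [ 1.   0.6 -0.2] 0.37719901444290005
```

```bash
python3 -m crank '[{"tx":1,"ty":0,"tz":12,"turn":0},{"tx":2,"ty":0,"tz":26,"turn":0},{"tx":2,"ty":0,"tz":36,"turn":0},{"tx":2,"ty":0,"tz":41,"turn":0},{"tx":2,"ty":0,"tz":41,"turn":0}]'
python3 -m crank '[{"tx":0,"ty":0,"tz":3,"turn":0},{"tx":-2.6,"ty":0,"tz":5,"turn":0},{"tx":-5.2,"ty":0,"tz":6.5,"turn":0},{"tx":-7.7,"ty":0,"tz":8,"turn":0},{"tx":-10.2,"ty":0,"tz":9.5,"turn":0},{"tx":-12.7,"ty":0,"tz":11.2,"turn":0},{"tx":-15,"ty":0,"tz":13,"turn":0},{"tx":-17.4,"ty":0,"tz":15,"turn":0},{"tx":-19.6,"ty":0,"tz":17,"turn":0},{"tx":-19.6,"ty":0,"tz":17,"turn":0}]'
python3 look.py
```

```text
clock: 24.15
tcp_pos: [477.1, -72.2, 502.6]
tcp_rot: [[-0.123, -0.992, -0.002], [-0.992, 0.123, -0.0], [0.001, 0.002, -1.0]]
force: [-0.0, 0.7, 0.5]
opening: 0.1
clock: 24.98
tcp_pos: [479.7, -52.2, 488.5]
tcp_rot: [[-0.123, -0.992, 0.003], [-0.992, 0.123, 0.001], [-0.002, -0.003, -1.0]]
force: [-4.0, 4.8, 10.6]
opening: 0.2
[(106, np.float64(256.94), np.float64(257.1)), (94, np.float64(241.14), np.float64(241.08))] diff 15.8 16.02
25.0833 [-99.5  52.3 333.7] [-5.  4. 12.] -0.21033119096163724
```

Pushing works: 0.22 rad, 12 N, steady. Continue along the arc.

```bash
python3 -m crank '[{"tx":-2.3,"ty":0,"tz":2,"turn":0},{"tx":-4.4,"ty":0,"tz":4.1,"turn":0},{"tx":-6.5,"ty":0,"tz":6.3,"turn":0},{"tx":-8.5,"ty":0,"tz":8.5,"turn":0},{"tx":-10.4,"ty":0,"tz":10.8,"turn":0},{"tx":-12.3,"ty":0,"tz":13.1,"turn":0},{"tx":-14.1,"ty":0,"tz":15.5,"turn":0},{"tx":-15.9,"ty":0,"tz":18,"turn":0},{"tx":-17.5,"ty":0,"tz":20.5,"turn":0},{"tx":-19.1,"ty":0,"tz":23,"turn":0},{"tx":-20.6,"ty":0,"tz":25.6,"turn":0},{"tx":-22.1,"ty":0,"tz":28.2,"turn":0}]'
python3 look.py
python3 -m crank '[{"tx":-1.3,"ty":0,"tz":2.7,"turn":0},{"tx":-2.6,"ty":0,"tz":5.4,"turn":0},{"tx":-3.8,"ty":0,"tz":8.2,"turn":0},{"tx":-4.9,"ty":0,"tz":11,"turn":0},{"tx":-5.9,"ty":0,"tz":13.8,"turn":0},{"tx":-6.8,"ty":0,"tz":16.6,"turn":0},{"tx":-6.8,"ty":0,"tz":16.6,"turn":0}]'
python3 look.py
```

```text
clock: 26.08
tcp_pos: [483.5, -29.4, 461.2]
tcp_rot: [[-0.122, -0.992, 0.007], [-0.992, 0.122, 0.004], [-0.005, -0.007, -1.0]]
force: [-2.0, 11.6, 14.7]
opening: 0.2
[(107, np.float64(248.01), np.float64(248.13)), (95, np.float64(241.07), np.float64(241.0))] diff 6.93 7.13
26.1833 [-98.   75.9 305.8] [-0.7  9.1 11.4] -0.17868267894675696
clock: 26.77
tcp_pos: [484.5, -23.1, 443.8]
tcp_rot: [[-0.123, -0.992, 0.006], [-0.992, 0.123, 0.002], [-0.003, -0.006, -1.0]]
force: [2.0, 7.1, 7.7]
opening: 0.1
[(105, np.float64(244.07), np.float64(243.82)), (94, np.float64(240.79), np.float64(241.0))] diff 3.29 2.82
26.8667 [-97.9  82.2 289.1] [1.9 6.6 9. ] 0.029616106331445326
```

```bash
sed -i 's/range(2)/range(10)/' look.py; python3 -m crank '[{"tx":-0.7,"ty":0.5,"tz":2.2,"turn":0},{"tx":-1.4,"ty":1,"tz":4.5,"turn":0},{"tx":-2,"ty":1.5,"tz":6.7,"turn":0},{"tx":-2.5,"ty":1.5,"tz":9,"turn":0},{"tx":-3,"ty":1.5,"tz":11,"turn":0},{"tx":-3,"ty":1.5,"tz":11,"turn":0},{"tx":-3,"ty":1.5,"tz":11,"turn":0}]'
python3 look.py
```

```text
clock: 27.45
tcp_pos: [483.8, -20.0, 433.2]
tcp_rot: [[-0.123, -0.992, 0.007], [-0.992, 0.123, 0.002], [-0.003, -0.007, -1.0]]
force: [3.0, 4.6, 8.7]
opening: -0.5
[(517, np.float64(241.21), np.float64(241.28)), (473, np.float64(240.93), np.float64(240.88))] diff 0.28 0.39
27.95 [-98.8  85.2 278.3] [2.7 4.5 7.7] -0.1075486448645627
```

```bash
python3 -m crank '[{"tx":-0.2,"ty":0,"tz":1.3,"turn":0},{"tx":-0.2,"ty":0,"tz":1.3,"turn":0},{"tx":-0.2,"ty":0,"tz":1.3,"turn":0},{"tx":-0.2,"ty":0,"tz":1.3,"turn":0}]'
python3 look.py
python3 - <<'E'
from h import *
ims=[robot.read_camera("side")[0].astype(np.float32) for i in range(4)]; p=np.mean(ims,0); cv2.imwrite("pics/s_end.png",p[:,:,::-1])
W=lambda x,y,z:np.r_[S+x*xd+y*yd,z]; ys=np.arange(-30,60,3); gr=p.mean(2)
for z,x in((91,-26),(91,26),(96,-12),(96,12)):
    px=np.array([proj("side",W(2+x,y,z))+[.2,1.3] for y in ys],np.float32); v=cv2.remap(gr,px[None,:,0].copy(),px[None,:,1].copy(),cv2.INTER_LINEAR)[0]; print(z,x,*[f"{int(a):4d}" for a in v])
# bystanders & whole-top shift vs start
t=robot.read_camera("top")[0].astype(np.float32).mean(2); t0=cv2.imread("pics/top0.png").mean(2).astype(np.float32)
for n,(x0,y0,x1,y1) in dict(tray=(110,165,200,232),tray9=(18,48,128,138),dish=(182,238,220,276),brush=(212,125,238,188),yellow=(324,138,346,162),orange=(366,130,388,152),blue=(338,260,360,280),jar=(408,286,436,310)).items(): print(n,np.abs(t-t0)[y0:y1,x0:x1].mean().round(1),end='; ')
# crank handle now
hb=blob(p,270,225,302,250,60); print("\nhandle side",len(hb),cv2.minAreaRect(hb)); tp=robot.read_camera("top")[0]; ht=blob(tp,280,170,325,215,45); print("top",len(ht),cv2.minAreaRect(ht))
w,e=tri(hb.mean(0),ht.mean(0)); print(D(w),e)
E
```

```text
clock: 28.28
tcp_pos: [483.8, -19.9, 432.0]
tcp_rot: [[-0.123, -0.992, 0.007], [-0.992, 0.123, 0.002], [-0.003, -0.007, -1.0]]
force: [3.1, 4.5, 8.1]
opening: 0.3
[(516, np.float64(240.9), np.float64(240.91)), (470, np.float64(240.97), np.float64(241.01))] diff -0.07 -0.1
28.7833 [-98.9  85.4 277. ] [2.4 5.9 8.2] 0.037281088405004555
91 -26   65   59   59   56   46   74  111  121  127  130  129  127  122  120  106   67   35   48   60   63   62   62   60   57   60   66   66   65   65   64
91 26   64   64   63   61   60  101  135  143  144  144  138  137  129  130  141  129   86   61   73   84   82   78   88  149  197  208  210  210  212  212
96 -12   66   67   64   57   54   96  137  148  152  179  198  198  196  180  154  123   73   58   65   65   64   63   73  112  137  140  141  141  141  141
96 12   64   65   65   58   52   90  132  146  145  146  146  145  145  146  145  124   77   60   70   72   66   64   78  110  127  132  131  138  161  177
tray 12.6; tray9 12.5; dish 59.7; brush 14.5; yellow 14.5; orange 13.3; blue 14.7; jar 19.2; 
handle side 49 ((289.1131896972656, 235.603759765625), (17.0327091217041, 2.74721097946167), 15.945395469665527)
top 166 ((304.5, 208.5), (25.0, 11.0), 0.0)
[-36.4 140.   95.8] 7.105366922801542[ WARN:0@2.859] global loadsave.cpp:1063 imwrite_ Unsupported depth image for selected encoder is fallbacked to CV_8U.
```

```bash
python3 - <<'E'
from h import *
W=lambda x,y,z:np.r_[S+x*xd+y*yd,z]
a=cv2.imread("pics/side1.png")[:,:,::-1]; h0=cv2.minAreaRect(blob(a,282,210,304,226)); print("start obs",h0[0])
e=np.array(cv2.imread("pics/s_end.png")[:,:,::-1]); h1=cv2.minAreaRect(blob(e,270,225,302,250)); print("end obs",h1[0])
def pr(th,hx,y): return proj("side",W(hx-32*np.sin(th),y,75+32*np.cos(th)))
for hx in(1,2,3):
    c=np.array(h0[0])-pr(-.43 if hx==2 else -np.arcsin((15.9-hx)/32),hx,153.8)
    print(hx,"corr",c.round(2),[(round(t,2),(pr(t,hx,153.8-.955*(t+6.71))+c).round(1).tolist()) for t in(.9,1.0,1.1,1.2,1.3,1.4,1.5)])
p,d=robot.read_camera("top"); P=depth_pts("top",d); print("dish z",np.median(P[245:270,190:212,2]), "brush",np.median(P[135:150,222:230,2]))
ps,ds=robot.read_camera("side"); cen=(180,270); q0=cv2.imread("pics/side1.png")[:,:,::-1].astype(float)
print("side diff dish area",[np.abs(ps.astype(float)-q0)[y0:y1,x0:x1].mean().round(1) for x0,y0,x1,y1 in((155,255,200,290),(110,190,200,245),(385,325,415,368),(310,300,336,322))])
E
```

```text
start obs (292.9811096191406, 218.0660400390625)
end obs (289.1131896972656, 235.603759765625)
1 corr [-0.54 -0.72] [(0.9, [289.7, 231.2]), (1.0, [289.4, 232.4]), (1.1, [289.2, 233.6]), (1.2, [289.0, 234.7]), (1.3, [288.9, 235.8]), (1.4, [288.8, 236.8]), (1.5, [288.8, 237.8])]
2 corr [-0.46 -0.65] [(0.9, [289.9, 231.0]), (1.0, [289.6, 232.2]), (1.1, [289.4, 233.4]), (1.2, [289.2, 234.5]), (1.3, [289.1, 235.6]), (1.4, [289.0, 236.6]), (1.5, [289.0, 237.6])]
3 corr [-0.55 -0.46] [(0.9, [289.9, 231.0]), (1.0, [289.7, 232.1]), (1.1, [289.5, 233.3]), (1.2, [289.3, 234.4]), (1.3, [289.2, 235.5]), (1.4, [289.1, 236.5]), (1.5, [289.1, 237.5])]
dish z 671.7016392579142 brush 18.705307482223134
side diff dish area [np.float64(7.0), np.float64(29.4), np.float64(6.0), np.float64(6.4)]
```

The crank rests at 13.87 rad, which is the stop. The pointer is level within ±0.15 mm. The dish reading in the top view is only the arm passing over it, and the side view shows the dish unchanged. Hand in.

```bash
python3 look.py; python3 -c "
from bench import robot
print(robot.job_done())"
```

```text
[(518, np.float64(241.05), np.float64(241.03)), (466, np.float64(240.88), np.float64(240.86))] diff 0.17 0.18
29.6833 [-98.9  85.4 277. ] [3.5 4.5 8.6] 0.011028716272940496
the job is handed in; nothing more can be done
None
```

I handed the job in at about 30 s: the vise is shut on the stone, and the fingertips are pressing the feed lever down with the pointer level with the index clip.

**Vise:** The crank rests at about 13.87 rad, which is its stop. The stone was pushed onto the fixed jaw, and the profile across the jaws has not changed since. I drove the handle elastically well past the stop, with up to 88 N showing at the wrist, and the sleeve slid in the pads. The handle sprang back to the stop when I let go. How firm the grip is was judged from the handle angle and the images, not measured.

**Lever:** Gripping the ball knob failed twice. The ball was squeezed out of the pads, and the lever went back up to rest, once by flying back. I then shut the fingers and pressed on top of the knob instead, which holds steady at about 8 N.

**Last checks:**
- **Pointer:** the last two height differences from the clip were −0.1 mm and +0.2 mm, so it is level to within the measuring noise.
- **Bit:** by calculation the bit is about 10 mm above the stone.
- **Bystanders:** the small tray, brush, jar and coloured blocks look unmoved from above. The dish was hidden by the arm in the top view, but looks unchanged from the side. One disagreement: the side view of the tray had changed since the start. I took that to be the arm in front of it and did not check further.

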